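# Gauge a tool carrier against the flip stop

## Robot

A 6-joint arm with a two-finger parallel gripper is mounted at the origin on the work surface. World frame = base frame: x ahead of the robot, y to its left, z up, the work surface at z = 0. Lengths are in m, angles in rad, forces in N, time in s.
With the tool pointing down it reaches from about 0.25 to 0.775 m from the base axis. Payload 4 kg.
Tool frame: the origin (TCP) lies midway between the tips of the shut fingers; the grasp point (between the pads) lies robot.grip_point_offset behind it (robot.grip_point_offset is the distance from the TCP to the grasp point, in m); z points along the fingers, x is the direction in which the jaws open and shut, and the axes are right-handed (so a half turn about z gives the same grasp; the last joint's range is limited). The gripper opens to 94 mm and grips with 3 to 60 N. Pads are 16 mm wide; open, the fingers measure 119 mm over their backs; the gripper's body (75 mm by 177 mm) begins 78 mm behind the grasp point.
Start: joints at [-1.36, 0.087, 1.371, -0, 1.684, -0.103], TCP at [0.17, -0.523, 0.206] pointing down, gripper open.
Joint ranges: [-3.1, 3.1], [-0.76, 2.03], [0.27, 2.55], [-1.08, 4.22], [0.17, 2.65], [-2.57, 2.57]. Speed limits (rad/s): [2.79, 2.79, 3.14, 3.14, 3.14, 3.14].

## Interface

Orientations are given as [roll, pitch, yaw] about the fixed x, y, z axes, in that order (R = Rz(yaw) Ry(pitch) Rx(roll)).
In Python, from bench import robot, optics, finder gives the robot as it stands. The module is installed in compiled form; this text tells all that it offers.
- The arm moves only by the tool arm_command, never from a script. Its argument "plan" is a list of rows, each a list of 5 numbers: the opening, from 0 (shut) to 1 (fully open), then the shift along the world's x, y, z in m, then the turn about the world's z in degrees. A call has 1 to 10 rows; each row is the pose to reach, as a shift and turn from the pose commanded when the call began; what a row does not reach only later rows make up. A row lasts 1/8 s, in which the tool goes at most 62.5 mm and 10.7 degrees, less where a joint would pass 70% of its speed; a pose out of reach is approached as far as the arm can. A call with a gripper value outside its range is refused whole. The fingers move at their own pace and stop on an object; the grip force is fixed at half the most. Time passes only in rows, so rows that repeat a pose let the fingers close. It gives the time, the measured TCP pose, the force and the opening at its end, in the units of the state.
- robot.get_obs(): the state, without advancing time (a new reading comes with each control period).
- optics.snapshot(name): name is "scene" or "top"; returns a dict with "image" (480x640x3 uint8, red, green, blue), "fx", "fy", "cx", "cy" (pixels), "position" and "rotation" of the camera in the world. Camera axes: x right, y down, z forward; pixel columns grow to the right and rows downward; lengths in m; the calibration is good to about 2 mm. A picture is of the moment at which its call begins. There is no depth.
- robot.close_job(): hands the job in, once; it reports no verdict.
Trained networks look in the newest picture that a camera, given by its name, has taken for a name from the list of things; names that differ only in an ending like _2 or _b are one class to them, and where a whole thing is asked for, a point or a joint stands for the part that bears it (a point fixed in the world has none). Each returns a list of dicts, best first, with "p" (0 to 1); they miss things now and then, are a little off and sometimes report something else, mostly with a low value. They report only what shows in the picture. A call takes as long as a camera call. They do not tell look-alikes from the thing itself.
- finder.masks_of(label, camera): "pixels" (480x640 bool, what is visible of it) and "extent" ([left, top, right, bottom] in pixels, round what is visible of it).
The state is a dict: "time": time; "joint_positions": joint angles; "qvel": joint speeds; "joint_torque": joint torques, N m; "tool_pos": TCP position; "ee_rot": TCP orientation; "wrist_force": force on the tool from outside, world axes, zero at the start; "wrist_torque": the same for the moment, N m; "width": finger opening in m.
Only numpy, scipy, OpenCV 4.12 (cv2) and the standard library are available. Lean on these libraries where they do the work, as an engineer would, in place of code of your own. Each camera call takes 0.05 s, during which the arm holds its last target.

## Task

Flip the orange stop leaf fully down onto the fence, then slide the blue tool carrier flat along the fence until its end is firmly but gently pressed on the leaf's rubber gauge tip (clearly more than a touch, say 6 to 12 N, never over 16 N). Let go of the carrier so that it stays resting against the tip, then flip the leaf all the way back up, leaving the carrier exactly where it was gauged. Do not disturb the other things on the bench.

Things in the scene. Friction and masses are not known exactly. Their poses are not given: they have to be found in the camera images.
- fence: Fixed steel bed plate 200 (x) x 440 (y) x 10 mm with a low aluminium rail, the fence, along y. Origin on the plate's underside (bench level); the fence's gauging face is the plane x = 0 of this frame, facing -x; rail from x 0 to 20 mm, y -220 to 220 mm; bed top z = 10 mm, rail top z = 26 mm. Plate spans x -110 to +90 mm. Yaws up to 0.2 rad.
- stop: White bracket of the flip stop, fixed on the rail near its +y end, 36 mm wide along y, axes parallel to the fence's. Origin on the fence face plane at rail-top height (26 mm), midway across its width; the bracket stands from x 6 to 50 mm, 74 mm high.
- gauge_ref (a point): Fixed mark point where the gauge tip's face comes on average with the leaf down, 40 mm towards -y from the stop's origin, on the carrier's path. The real face (black rubber, 14 x 14 mm, facing -y) lies up to 12 mm either way along y: a setting screw on the leaf, different each time, not reported. Tip is sprung: about 5 N per mm plus 2 N at 10 mm/s, 5 mm travel; creeps back when let go.
- leaf_hinge (a point): Hinge axis of the leaf, parallel to the fence's y, in the bracket: 22 mm towards +x from the fence face, 90 mm above the bench.
- leaf_knob (a point): Centre of the black knob at the orange leaf's free end: a cylinder 18 mm in diameter, 18 mm long, axis along the fence's y, 85 mm from the hinge axis. It can be pinched on its flat ends (fingers either side along y) with the hand pointing down, and turns between the fingers as the leaf swings. Arm 18 mm wide along y; a 12 mm leg with the tip hangs from it 35 mm from the hinge.
- leaf (a joint): Angle of the leaf: 0 = fully down, arm level and pointing to -x of the fence; pi/2 = arm straight up; 2.2 = up and leaning back to its stop. Turns about the fence's +y. Slight friction; it weighs 0.2 kg, rests down by its weight, and friction keeps it where it is left when up (beyond about 1.7 rad).
- carrier: Blue aluminium tool carrier to be gauged, loose on the bed, 26 (x) x 130 (y) x 44 mm high, about 0.35 kg. Origin at the centre of its underside, long axis y. Starts with its middle 10 to 20 mm away from the fence, slightly turned; its top stands 28 mm above the rail. Flat against the fence its origin is at x = -13 mm of the fence frame.
- carrier_end (a point): Centre of the carrier's +y end face, 22 mm above its underside: the end that goes against the gauge tip.
- collet: Bystander: steel collet, 30 mm diameter, 40 mm high, upright on the bed near its -y end. Origin at the underside.
- parallel: Bystander: dark steel parallel 14 x 90 x 14 mm lying on the bed behind the fence. Origin at the underside.
- wrench: Bystander: wrench lying on the bench beyond the bed.
- wheel: Bystander: terracotta grinding wheel, 110 mm diameter, 20 mm high, lying on the bench to the left.
- oil: Bystander: yellow oil bottle, 56 mm diameter, 130 mm high, to the right.
- hammer: Bystander: brass hammer lying on the bench, near right.
- centre: Bystander: steel lathe centre, 36 mm diameter, 78 mm high, upright on the bench beyond the bed.
Not all that is in view belongs to the job. Of the things shaped like the carrier, the blue one is meant.

How it is judged:
By the outcome, as a careful person would: the job done as asked, in the order asked, and still so for the second after the job is handed in, with the robot touching nothing.
It also fails if it takes over 72 s, if anything falls off the work surface, if the arm or the gripper's body presses on something with over 40 N, if the wrist force passes 120 N, or if a joint passes its speed limit or range.

## Working session

There is one attempt and no reset: what is moved stays moved. The work goes in short steps, Python scripts to look and compute and a tool call to move; the robot and the scene stay as the last step left them, time stands still between calls to the robot, and variables do not carry over. Pictures are saved under pics/ and viewed, and the job is handed in when it is done.

Besides the shell and the picture viewer there is one more tool, called after "Emit:" as a command line: name --pt "numbers of a row" for each row, then --argument value for the rest. arm_command: Moves the arm, as the interface text tells. Its arguments: {"type":"object","properties":{"plan":{"type":"array","items":{"type":"array","items":{"type":"number"}}}},"required":["plan"]}

```bash
mkdir -p pics; ls; python3 - <<'E'
from bench import robot, optics, finder
import cv2
o=robot.get_obs()
print(o, getattr(robot,'grip_point_offset',None))
for n in ("scene","top"):
    s=optics.snapshot(n)
    cv2.imwrite(f"pics/{n}0.png",s["image"][:,:,::-1])
    print(n,s["fx"],s["fy"],s["cx"],s["cy"],s["position"],s["rotation"])
E
```

```text
pics
{'time': 0.0, 'joint_positions': array([-1.36009727e+00,  8.79207705e-02,  1.37224035e+00, -9.21290851e-06,
        1.68359814e+00, -1.03118430e-01]), 'qvel': array([-6.61287569e-04, -9.68479011e-05, -3.77234626e-04,  7.41598104e-04,
        1.35179952e-03, -1.11194319e-03]), 'joint_torque': array([-3.65308470e-04, -3.40176451e+01, -3.02429116e+01,  7.17291771e-02,
        3.31246108e-02, -1.74537199e-04]), 'tool_pos': array([ 0.16964805, -0.5226051 ,  0.20432995]), 'ee_rot': array([-3.14137874e+00,  2.15603892e-03, -1.25697964e+00]), 'wrist_force': array([-0.0576711 ,  0.63998281, -0.99731895]), 'wrist_torque': array([ 0.03240236,  0.02271369, -0.01222982]), 'width': 0.0939859343650748} 0.0188
scene 541.9249130052749 541.9249130052749 320.18410445565456 235.08492454655027 [1.3340436  0.06452125 1.00979915] [-2.42609485 -0.00905002  1.70189588]
top 517.2230493868663 517.2230493868663 316.59979663246315 251.95736737441683 [ 0.40029468 -0.00839827  1.38990254] [-3.04321979 -0.00604706 -1.57935526]
```

View pics/scene0.png

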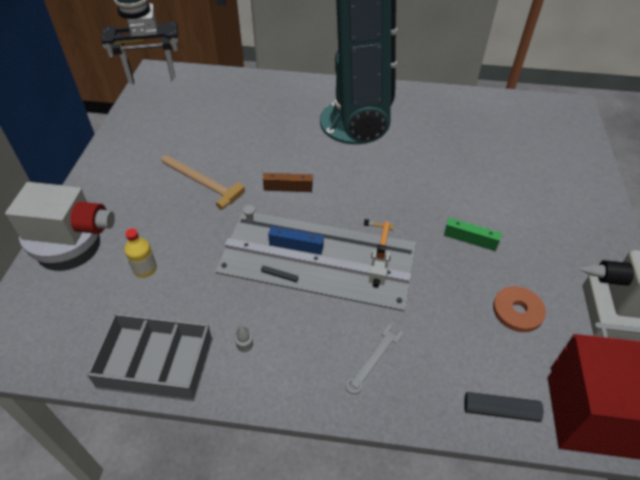

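View pics/top0.png

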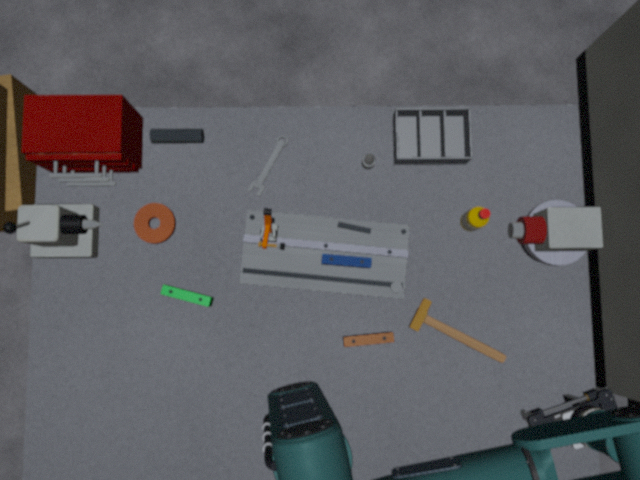

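```bash
cat > h.py <<'E'
from bench import robot, optics, finder
import cv2, numpy as np
from scipy.spatial.transform import Rotation as Ro
from scipy.optimize import least_squares
def cam(s): return dict(K=np.array([[s["fx"],0,s["cx"]],[0,s["fy"],s["cy"]],[0,0,1]]),p=np.array(s["position"]),R=Ro.from_euler('xyz',s["rotation"]).as_matrix())
def proj(c,P):
    P=np.atleast_2d(P); q=(P-c["p"])@c["R"]; q=q/q[:,2:]; return (q@c["K"].T)[:,:2]
def ray(c,uv):
    d=c["R"]@np.linalg.inv(c["K"])@np.array([uv[0],uv[1],1.]); return d/np.linalg.norm(d)
def onplane(c,uv,z):
    d=ray(c,uv); return c["p"]+d*(z-c["p"][2])/d[2]
def tri(c1,u1,c2,u2):
    d1,d2=ray(c1,u1),ray(c2,u2)
    A=np.stack([d1,-d2],1); t=np.linalg.lstsq(A,c2["p"]-c1["p"],rcond=None)[0]
    a,b=c1["p"]+t[0]*d1,c2["p"]+t[1]*d2
    return (a+b)/2,np.linalg.norm(a-b)
E
python3 - <<'E'
from h import *
import pickle
S={n:optics.snapshot(n) for n in("scene","top")}
C={n:cam(S[n]) for n in S}
M={}
for n in S:
    for l in ["fence","stop","leaf","leaf_knob","carrier","collet","parallel"]:
        r=finder.masks_of(l,n)
        for i,x in enumerate(r[:4]):
            m=x["pixels"]; ys,xs=np.nonzero(m)
            print(n,l,round(x["p"],2),x["extent"],m.sum(),xs.mean().round(1),ys.mean().round(1), onplane(C[n],(xs.mean(),ys.mean()),0.03).round(3))
            M[n,l,i]=m
pickle.dump((S,C,M),open("s0.pkl","wb"))
for n,box in (("scene",(210,195,430,315)),("top",(230,195,420,305))):
    x0,y0,x1,y1=box
    cv2.imwrite(f"pics/{n}crop.png",cv2.resize(S[n]["image"][y0:y1,x0:x1,::-1],None,fx=3.6,fy=3.6,interpolation=cv2.INTER_CUBIC))
E
```

```text
scene fence 0.85 [218.5, 213.3, 416.4, 311.3] 10269 320.3 261.9 [ 0.569 -0.027  0.03 ]
scene stop 0.55 [365.2, 221.5, 394.9, 287.7] 868 379.5 255.9 [0.533 0.107 0.03 ]
scene leaf 0.92 [365.4, 219.5, 393.7, 260.4] 405 380.6 236.3 [0.472 0.106 0.03 ]
scene leaf 0.71 [234.0, 325.1, 253.9, 351.1] 373 243.8 340.1 [ 0.793 -0.156  0.03 ]
scene leaf 0.48 [162.9, 158.4, 245.9, 209.7] 1035 207.6 182.6 [ 0.35  -0.353  0.03 ]
scene leaf_knob 0.73 [361.9, 214.3, 393.7, 265.1] 441 380.6 237.0 [0.475 0.106 0.03 ]
scene carrier 0.81 [445.1, 217.9, 501.8, 251.2] 1053 472.9 234.5 [0.436 0.326 0.03 ]
scene carrier 0.72 [262.0, 173.5, 311.9, 191.9] 939 287.7 182.5 [ 0.32  -0.146  0.03 ]
scene carrier 0.56 [269.6, 228.4, 322.3, 254.9] 1092 296.1 240.7 [ 0.514 -0.092  0.03 ]
scene collet 0.6 [242.4, 203.4, 252.8, 220.4] 146 248.9 212.5 [ 0.439 -0.223  0.03 ]
scene parallel 0.58 [262.8, 266.4, 300.4, 284.1] 308 279.1 273.6 [ 0.616 -0.115  0.03 ]
top fence 0.9 [238.9, 210.6, 408.6, 298.7] 10910 325.3 254.3 [ 0.528 -0.041  0.03 ]
top fence 0.34 [409.3, 296.8, 502.2, 360.3] 1287 450.1 330.3 [ 0.326 -0.364  0.03 ]
top stop 0.98 [256.5, 206.6, 285.5, 247.4] 518 268.8 231.2 [0.591 0.109 0.03 ]
top leaf 0.69 [259.0, 204.0, 284.3, 247.7] 401 268.1 230.7 [0.592 0.11  0.03 ]
top leaf_knob 0.69 [257.1, 207.6, 284.4, 247.9] 350 268.6 233.1 [0.586 0.109 0.03 ]
top carrier 0.88 [322.3, 255.6, 371.6, 262.0] 532 345.9 260.1 [ 0.512 -0.095  0.03 ]
top carrier 0.83 [159.8, 282.3, 214.1, 306.2] 522 186.0 294.7 [0.425 0.325 0.03 ]
top carrier 0.79 [343.9, 331.0, 392.4, 350.6] 556 367.7 338.3 [ 0.308 -0.149  0.03 ]
top collet 0.45 [392.2, 282.3, 399.5, 294.1] 103 395.8 286.0 [ 0.443 -0.225  0.03 ]
top parallel 0.5 [337.3, 223.4, 369.2, 232.2] 167 352.1 226.2 [ 0.602 -0.113  0.03 ]
```

View pics/scenecrop.png

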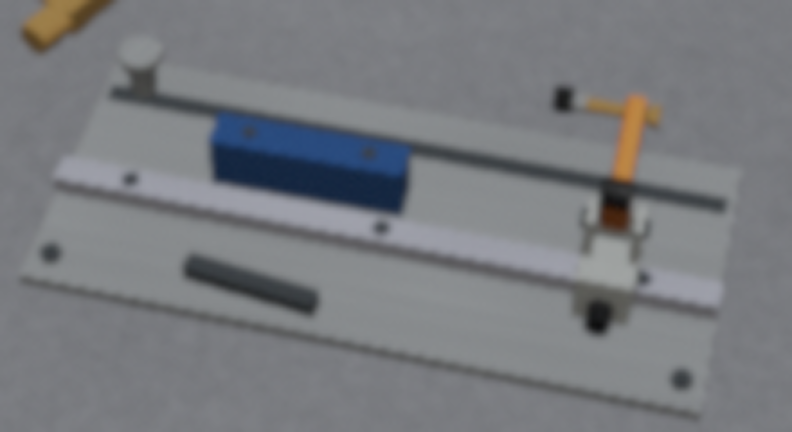

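View pics/topcrop.png

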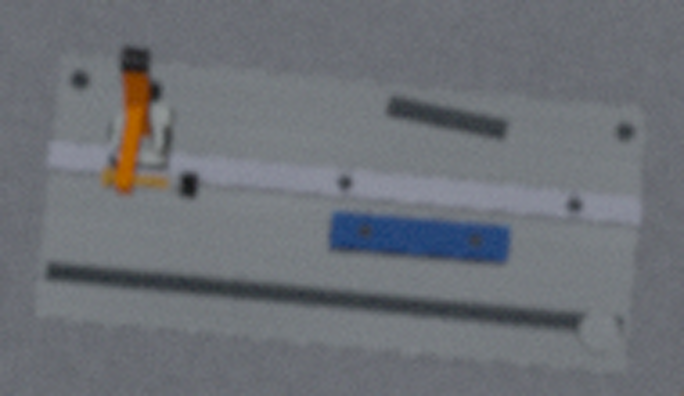

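```bash
cat > fit.py <<'E'
from h import *
import pickle
S,C,M=pickle.load(open("s0.pkl","rb"))
B={"scene":(210,195),"top":(230,195)}
def uv(n,p): return np.array([(p[0]+.5)/3.6-.5+B[n][0],(p[1]+.5)/3.6-.5+B[n][1]])
# fence-frame corners -> plate top
h=0.01
obs=[("top",(-.11,-.22,h),(626,372)),("top",(-.11,.22,h),(36,317)),("top",(.09,.22,h),(64,57)),("top",(.09,-.22,h),(643,106)),
("top",(0,.22,.026),(47,169)),("top",(.02,.22,.026),(49,142)),("top",(0,-.22,.026),(639,223)),("top",(.02,-.22,.026),(641,194)),
("scene",(-.11,.22,h),(741,172)),("scene",(.09,.22,h),(699,416)),("scene",(.09,-.22,h),(20,280)),
("scene",(.02,.22,.026),(717,302)),("scene",(0,.22,.026),(721,282)),("scene",(.02,-.22,.026),(54,180)),("scene",(0,-.22,.026),(66,156))]
def T(p,q):
    c,s=np.cos(p[2]),np.sin(p[2]); q=np.atleast_2d(q)
    return np.stack([p[0]+c*q[:,0]-s*q[:,1],p[1]+s*q[:,0]+c*q[:,1],q[:,2]],1)
def res(p,views=("top","scene")):
    return np.concatenate([proj(C[n],T(p,q))[0]-uv(n,u) for n,q,u in obs if n in views])
if __name__=="__main__":
    for v in (("top",),("scene",),("top","scene")):
        r=least_squares(res,[.53,-.04,-.09],args=(v,),loss="soft_l1"); print(v,r.x.round(4)); 
    print(res(r.x).reshape(-1,2).round(1).tolist())
    np.save("fence.npy",r.x)
E
python3 fit.py
```

```text
('top',) [ 0.5424 -0.0401 -0.0975]
('scene',) [ 0.5481 -0.0388 -0.1025]
('top', 'scene') [ 0.5442 -0.0395 -0.1003]
[[-0.3, -0.4], [-1.0, -0.4], [-0.9, -2.0], [0.6, -0.6], [-0.5, -0.8], [-0.3, -0.8], [0.3, -0.6], [0.3, -0.0], [-0.4, -1.9], [0.5, -2.2], [-0.6, -2.2], [0.5, 0.1], [0.5, -1.2], [-0.5, -1.4], [-1.0, -0.9]]
```

```bash
cat > ov.py <<'E'
from fit import *
f=np.load("fence.npy")
def inv(p,w):
    w=np.atleast_2d(w); c,s=np.cos(p[2]),np.sin(p[2]); d=w[:,:2]-p[:2]
    return np.stack([c*d[:,0]+s*d[:,1],-s*d[:,0]+c*d[:,1],w[:,2]],1)
if __name__=="__main__":
    # knob: top crop (135,60), scene crop (613,203)
    P,e=tri(C["top"],uv("top",(135,60)),C["scene"],uv("scene",(613,203))); print("knob",P.round(4),e,inv(f,P).round(4))
    P,e=tri(C["top"],uv("top",(189,184)),C["scene"],uv("scene",(563,98))); print("tip",P.round(4),e,inv(f,P).round(4))
    # carrier top corners
    ct=[(332,213),(510,227),(507,262),(330,248)]   # top view: +y+x, -y+x, -y-x, +y-x
    cs=[(407,150),(213,115+0)] 
    W=[onplane(C["top"],uv("top",c),.054) for c in ct]
    print("carrier top corners fence",inv(f,np.array(W)).round(4).tolist())
    cs=[(405,186-0)]
    for ys in (.15,.16,.165,.17):
        print(ys,(np.mean([0])), [((proj(C[n],T(f,q))[0]+.5-np.array(B[n]))*3.6).round(0).tolist() for n in("top","scene") for q in((.072,ys,.159),(.022,ys,.09),(.028,ys+.018,.1),(.028,ys-.018,.1))])
E
python3 ov.py
```

```text
knob [0.6219 0.1016 0.1545] 0.0003751657166330966 [[0.0631 0.1482 0.1545]]
tip [0.5386 0.0667 0.1472] 0.001072814267250598 [[-0.0163  0.1052  0.1472]]
carrier top corners fence [[-0.0179, 0.0066, 0.054], [-0.0161, -0.1221, 0.054], [-0.0415, -0.122, 0.054], [-0.0432, 0.0057, 0.054]]
0.15 0.0 [[134.0, 46.0], [136.0, 134.0], [109.0, 121.0], [161.0, 126.0], [615.0, 211.0], [618.0, 221.0], [647.0, 223.0], [588.0, 212.0]]
0.16 0.0 [[119.0, 45.0], [121.0, 133.0], [95.0, 120.0], [147.0, 124.0], [633.0, 214.0], [634.0, 224.0], [664.0, 226.0], [604.0, 215.0]]
0.165 0.0 [[112.0, 44.0], [114.0, 132.0], [88.0, 119.0], [139.0, 124.0], [642.0, 216.0], [642.0, 225.0], [672.0, 228.0], [613.0, 217.0]]
0.17 0.0 [[104.0, 43.0], [107.0, 131.0], [81.0, 118.0], [132.0, 123.0], [650.0, 217.0], [650.0, 227.0], [681.0, 229.0], [621.0, 218.0]]
```

Emit:
arm_command --pt "0.35 0.04 0.05 0.08 -5" --pt "0.35 0.08 0.1 0.1 -10" --pt "0.35 0.12 0.15 0.1 -15" --pt "0.35 0.15 0.2 0.1 -20" --pt "0.35 0.18 0.25 0.1 -23.7" --pt "0.35 0.22 0.3 0.1 -23.7" --pt "0.35 0.25 0.35 0.1 -23.7" --pt "0.35 0.29 0.4 0.1 -23.7" --pt "0.35 0.32 0.45 0.1 -23.7" --pt "0.35 0.35 0.49 0.1 -23.7"

```text
time: 2.15
tool_pos: [0.5143, -0.0401, 0.3059]
ee_rot: [-3.141, -0.0, -1.67]
wrist_force: [0.7, -1.1, 1.2]
width: 0.033
```

Emit:
arm_command --pt "0.35 0.035 0.05 0 0" --pt "0.35 0.07 0.1 0 0" --pt "0.35 0.102 0.134 0 0" --pt "0.35 0.102 0.134 0 0" --pt "0.35 0.102 0.134 0 0"

```text
time: 2.78
tool_pos: [0.6151, 0.0915, 0.3054]
ee_rot: [3.141, -0.001, -1.671]
wrist_force: [0.1, -0.9, -0.6]
width: 0.0325
```

```bash
cat > look.py <<'E'
from h import *
import sys
def look(tag,boxes={"scene":(290,150,430,290),"top":(230,170,370,310)},f=4):
    for n,b in boxes.items():
        s=optics.snapshot(n); x0,y0,x1,y1=b
        cv2.imwrite(f"pics/{tag}_{n}.png",cv2.resize(s["image"][y0:y1,x0:x1,::-1],None,fx=f,fy=f,interpolation=cv2.INTER_CUBIC))
    o=robot.get_obs()
    for k in("time","tool_pos","ee_rot","wrist_force","wrist_torque","width"): print(k,np.round(o[k],4))
if __name__=="__main__": look(sys.argv[1])
E
python3 - <<'E'
from look import *
look("a1",{"scene":(270,60,470,260),"top":(200,150,400,330)},4)
E
```

```text
time 2.875
tool_pos [0.6149 0.0908 0.3064]
ee_rot [-3.1406e+00 -3.0000e-04 -1.6721e+00]
wrist_force [0.4606 0.1751 0.2408]
wrist_torque [-0.0018  0.0222  0.0165]
width 0.0327
```

View pics/a1_scene.png

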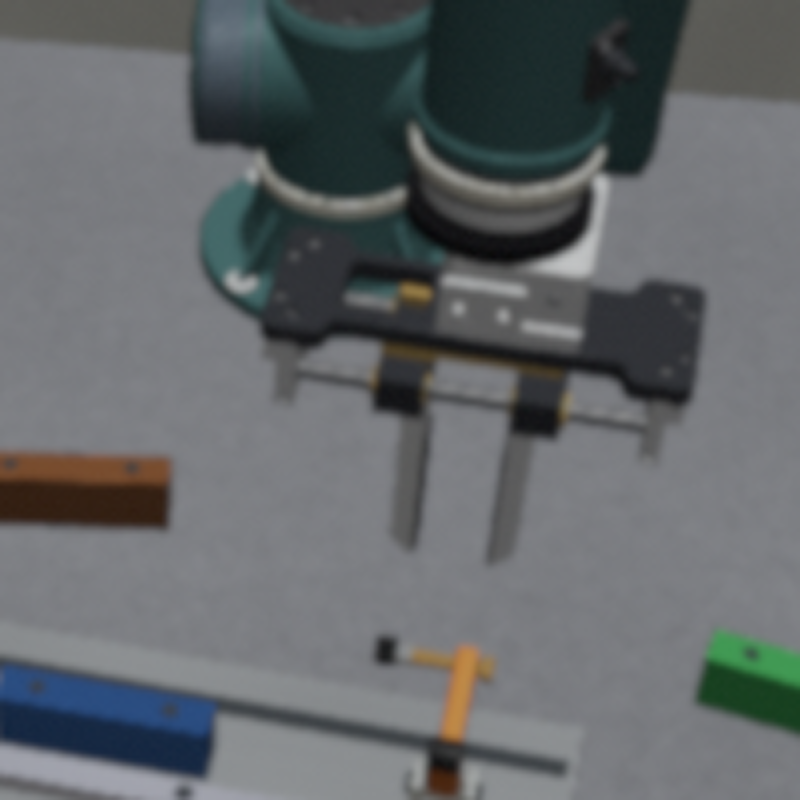

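View pics/a1_top.png

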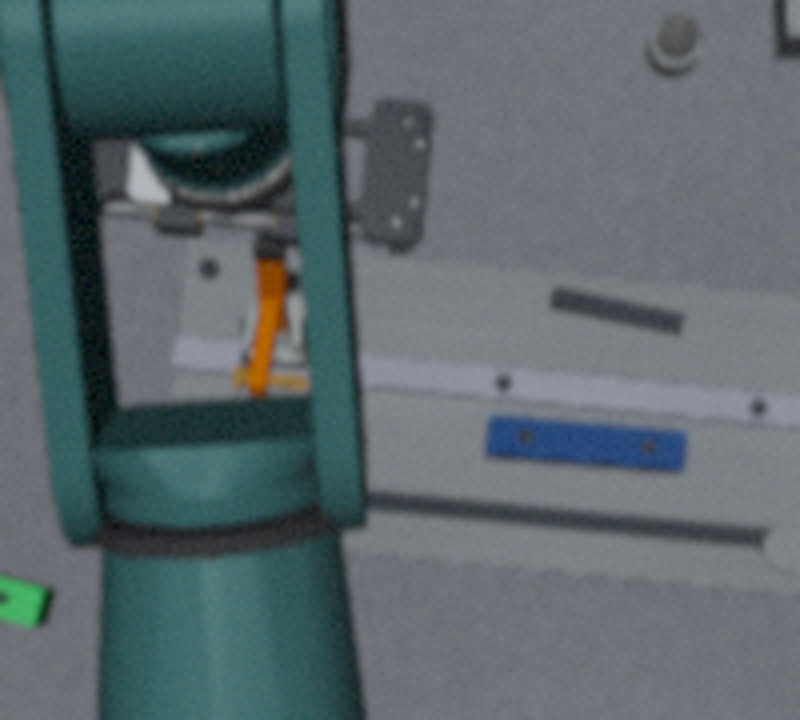

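```bash
python3 - <<'E'
from fit import *
t=np.array([.6149,.0908,.3064]); 
for d in(-.008,0,.008):
    q=t+d*np.array([np.cos(.1),-np.sin(.1),0]); p=proj(C["scene"],q)[0]; print(d,p, ((p+.5-[270,60])*4).round(1))
a=-1.672
for s in(-1,1):
  for w in(.0163,.0288):
   for d in (-.008,.008):
    q=t+s*w*np.array([np.cos(a),np.sin(a),0])+d*np.array([np.cos(.1),-np.sin(.1),0]); p=proj(C["scene"],q)[0]; print(s,w,d,((p+.5-[270,60])*4).round(1))
E
```

```text
-0.008 [382.64772872 192.21701077] [452.6 530.9]
0 [381.97270548 195.18526812] [449.9 542.7]
0.008 [381.29071319 198.18417024] [447.2 554.7]
-1 0.0163 -0.008 [487.6 536.8]
-1 0.0163 0.008 [482.5 560.8]
-1 0.0288 -0.008 [514.5 541.4]
-1 0.0288 0.008 [509.7 565.5]
1 0.0163 -0.008 [417.8 525. ]
1 0.0163 0.008 [412.  548.7]
1 0.0288 -0.008 [391.2 520.4]
1 0.0288 0.008 [385.2 544.1]
```

Emit:
arm_command --pt "0.35 0.008 0.01 0 0" --pt "0.35 0.008 0.01 -0.05 0" --pt "0.35 0.008 0.01 -0.1 0" --pt "0.35 0.008 0.01 -0.125 0" --pt "0.35 0.008 0.01 -0.125 0"

```text
time: 3.5
tool_pos: [0.622, 0.1017, 0.1778]
ee_rot: [3.136, -0.001, -1.671]
wrist_force: [-0.1, -0.0, -0.7]
width: 0.033
```

```bash
python3 - <<'E'
from look import *
look("a2",{"scene":(320,170,430,290)},6)
E
```

```text
time 3.55
tool_pos [0.6232 0.1018 0.1803]
ee_rot [ 3.1405e+00 -1.0000e-04 -1.6712e+00]
wrist_force [-0.1753  0.1347  0.473 ]
wrist_torque [ 0.0225  0.0113 -0.0281]
width 0.0332
```

View pics/a2_scene.png

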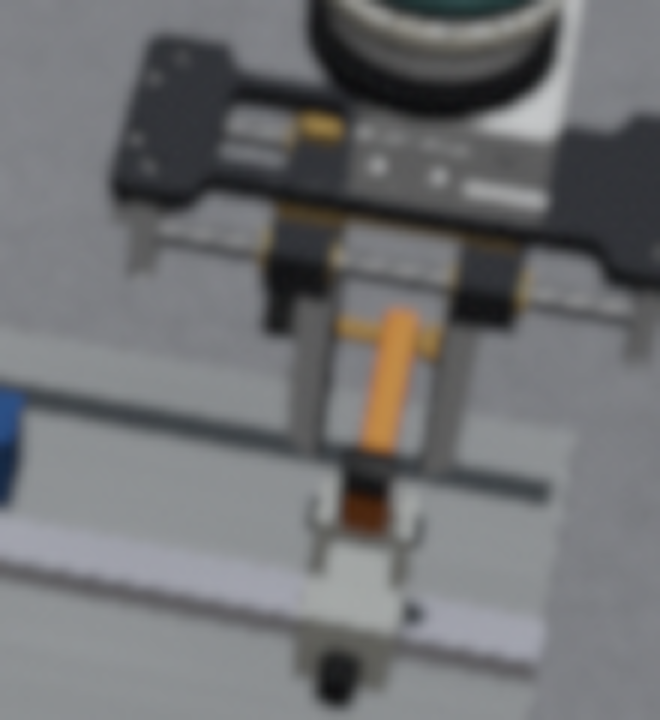

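```bash
python3 - <<'E'
from fit import *
for q in([.623,.1018,.180],[.623,.1018,.1568],[.623,.1003,.1568],[.622,.1016,.1545]):
    p=proj(C["scene"],np.array(q))[0]; print(q,((p+.5-[320,170])*6).round(1))
E
```

```text
[0.623, 0.1018, 0.18] [370.4 443.5]
[0.623, 0.1018, 0.1568] [364.  487.5]
[0.623, 0.1003, 0.1568] [359.6 487.1]
[0.622, 0.1016, 0.1545] [363.  489.5]
```

```bash
python3 - <<'E'
from ov import *
for s in ((613,194),(616,197)):
  P,e=tri(C["top"],uv("top",(135,60)),C["scene"],uv("scene",s)); print(P.round(4),e.round(4),inv(f,P).round(4))
for th in (1.9,2.0,2.1,2.2):
  q=T(f,[.022-.085*np.cos(th),.148,.09+.085*np.sin(th)]); print(th,q.round(4),[((proj(C[n],q)[0]+.5-np.array(B[n]))*3.6).round(0) for n in("top","scene")])
E
```

```text
[0.6207 0.101  0.161 ] 0.0005 [[0.062  0.1475 0.161 ]]
[0.621 0.102 0.159] 0.0013 [[0.0622 0.1486 0.159 ]]
1.9 [[0.6083 0.1028 0.1704]] [array([132.,  76.]), array([620., 167.])]
2.0 [[0.6161 0.102  0.1673]] [array([134.,  66.]), array([617., 181.])]
2.1 [[0.6237 0.1012 0.1634]] [array([135.,  55.]), array([614., 196.])]
2.2 [[0.6307 0.1005 0.1587]] [array([137.,  46.]), array([612., 211.])]
```

Emit:
arm_command --pt "0.35 -0.001 -0.001 -0.02 0" --pt "0.35 -0.001 -0.001 -0.036 0" --pt "0.3 -0.001 -0.001 -0.036 0" --pt "0.25 -0.001 -0.001 -0.036 0" --pt "0.22 -0.001 -0.001 -0.036 0"

```text
time: 4.18
tool_pos: [0.623, 0.101, 0.1457]
ee_rot: [-3.14, 0.0, -1.671]
wrist_force: [0.9, 0.2, -0.8]
width: 0.0208
```

```bash
python3 - <<'E'
from look import *
look("a3",{"scene":(320,170,430,290)},6)
E
```

```text
time 4.225
tool_pos [0.6229 0.101  0.1456]
ee_rot [-3.1399e+00  2.0000e-04 -1.6706e+00]
wrist_force [0.2177 0.0414 0.0295]
wrist_torque [ 0.0203 -0.0237 -0.0445]
width 0.0208
```

View pics/a3_scene.png

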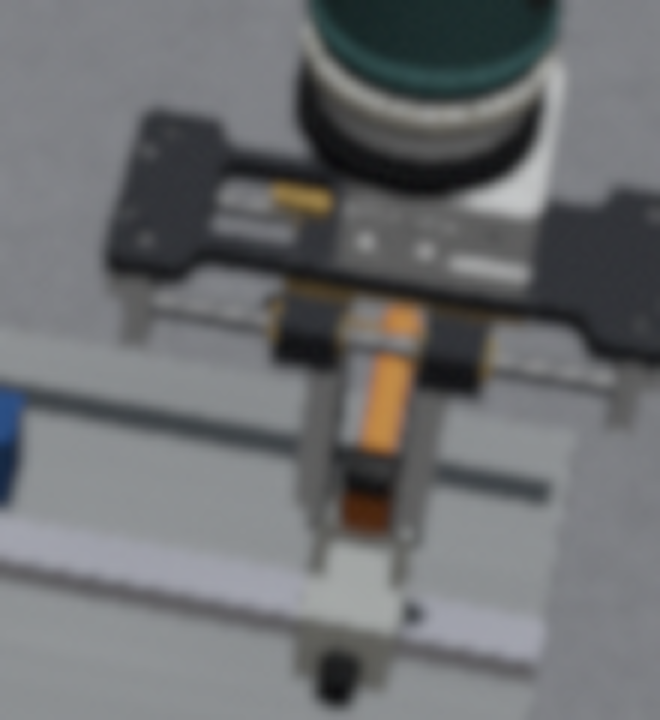

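Emit:
arm_command --pt "0.2 0 0 0 0" --pt "0.18 0 0 0 0" --pt "0.15 0 0 0 0" --pt "0.1 0 0 0 0" --pt "0 0 0 0 0"

```text
time: 4.85
tool_pos: [0.6227, 0.1014, 0.145]
ee_rot: [-3.141, 0.001, -1.67]
wrist_force: [0.5, 2.2, 3.6]
width: 0.0176
```

Emit:
arm_command --pt "0 -0.0046 0.0005 0.0023 0" --pt "0 -0.0092 0.0009 0.0043 0" --pt "0 -0.015 0.0015 0.0063 0" --pt "0 -0.0212 0.0021 0.0082 0"

```text
time: 5.35
tool_pos: [0.6025, 0.1035, 0.1518]
ee_rot: [-3.138, 0.001, -1.671]
wrist_force: [4.6, 2.6, -4.5]
width: 0.0175
```

Emit:
arm_command --pt "0 -0.0096 0.001 0.0015 0" --pt "0 -0.0192 0.0019 0.0022 0" --pt "0 -0.0306 0.0031 0.001 0" --pt "0 -0.0418 0.0042 -0.001 0"

```text
time: 5.85
tool_pos: [0.5615, 0.1078, 0.1526]
ee_rot: [-3.135, 0.002, -1.67]
wrist_force: [4.7, 3.4, -0.9]
width: 0.0175
```

Emit:
arm_command --pt "0 -0.012 0.0012 -0.0043 0" --pt "0 -0.0231 0.0023 -0.0104 0" --pt "0 -0.0332 0.0033 -0.0181 0" --pt "0 -0.0422 0.0042 -0.0272 0" --pt "0 -0.0495 0.005 -0.0375 0"

```text
time: 6.48
tool_pos: [0.5082, 0.1134, 0.1157]
ee_rot: [3.14, 0.002, -1.67]
wrist_force: [-5.3, 3.8, 7.5]
width: 0.0175
```

Emit:
arm_command --pt "0 -0.0065 0.0006 -0.0114 0" --pt "0 -0.0097 0.001 -0.0193 0" --pt "0 -0.0118 0.0012 -0.0275 0" --pt "0 -0.0131 0.0013 -0.034 0"

```text
time: 6.98
tool_pos: [0.494, 0.1149, 0.0796]
ee_rot: [3.136, 0.002, -1.67]
wrist_force: [-4.8, 5.5, 3.9]
width: 0.0179
```

Emit:
arm_command --pt "0 -0.0003 0 -0.003 0" --pt "0 -0.0004 0 -0.006 0" --pt "0 -0.0004 0 -0.008 0"

```text
time: 7.35
tool_pos: [0.493, 0.115, 0.0713]
ee_rot: [3.134, 0.002, -1.67]
wrist_force: [-5.2, 5.5, 3.3]
width: 0.0178
```

Emit:
arm_command --pt "0 0 0 -0.001 0" --pt "0 0 0 -0.002 0" --pt "0 0 0 -0.003 0"

```text
time: 7.72
tool_pos: [0.4928, 0.115, 0.0683]
ee_rot: [3.134, 0.002, -1.67]
wrist_force: [-6.4, 5.3, 2.8]
width: 0.0175
```

Emit:
arm_command --pt "0 0 0 -0.0015 0" --pt "0 0 0 -0.003 0" --pt "0 0 0 -0.003 0"

```text
time: 8.1
tool_pos: [0.4928, 0.115, 0.065]
ee_rot: [3.134, 0.002, -1.67]
wrist_force: [-5.4, 5.9, 2.3]
width: 0.0179
```

```bash
python3 - <<'E'
from look import *
look("a4",{"scene":(300,150,440,290),"top":(230,190,350,310)},5)
E
```

```text
time 8.2
tool_pos [0.4928 0.115  0.065 ]
ee_rot [ 3.1336e+00  1.7000e-03 -1.6698e+00]
wrist_force [-5.5187  5.2532  2.5014]
wrist_torque [0.9236 0.6629 0.0238]
width 0.0176
```

View pics/a4_scene.png

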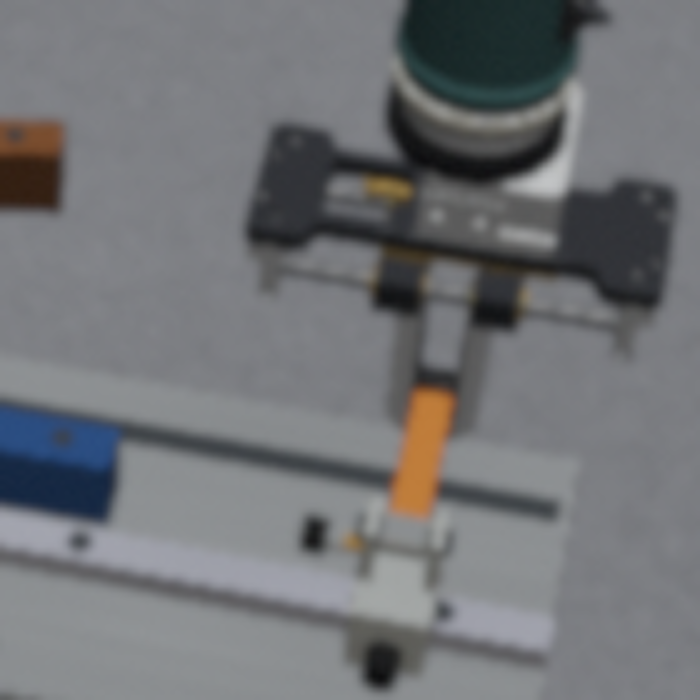

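```bash
python3 - <<'E'
from ov import *
for th in (-.05,0,.05,.1,.2):
  q=T(f,[.022-.085*np.cos(th),.148,.09+.085*np.sin(th)]); print(th,q.round(4),((proj(C["scene"],q)[0]+.5-[300,150])*5).round(0))
q=T(f,[-.013,.108,.032]); print(q.round(4),((proj(C["scene"],q)[0]+.5-[300,150])*5).round(0))
E
```

```text
-0.05 [[0.4965 0.114  0.0858]] [432. 396.]
0 [[0.4964 0.114  0.09  ]] [433. 389.]
0.05 [[0.4965 0.114  0.0942]] [434. 383.]
0.1 [[0.4968 0.114  0.0985]] [435. 377.]
0.2 [[0.4981 0.1139 0.1069]] [436. 367.]
[[0.5421 0.0692 0.032 ]] [318. 536.]
```

View pics/a4_top.png

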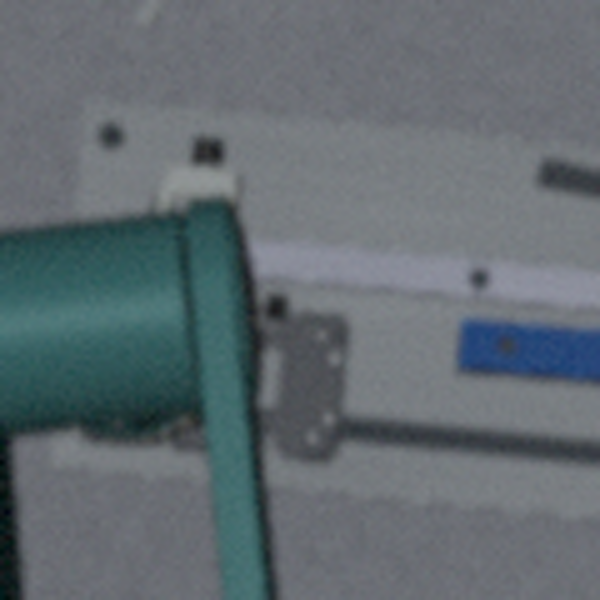

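Emit:
arm_command --pt "0 0 0 -0.0015 0" --pt "0 0 0 -0.003 0" --pt "0 0 0 -0.003 0"

```text
time: 8.57
tool_pos: [0.4929, 0.115, 0.062]
ee_rot: [3.134, 0.002, -1.67]
wrist_force: [-4.5, 5.4, 2.4]
width: 0.0176
```

Emit:
arm_command --pt "0.1 0 0 0 0" --pt "0.25 0 0 0 0" --pt "0.35 0 0 0 0" --pt "0.35 0 0 0 0"

```text
time: 9.07
tool_pos: [0.4963, 0.113, 0.063]
ee_rot: [3.141, -0.001, -1.671]
wrist_force: [0.4, 0.1, -0.2]
width: 0.0329
```

```bash
python3 - <<'E'
from look import *
look("a5",{"scene":(300,150,440,290)},5)
E
```

```text
time 9.125
tool_pos [0.4963 0.1131 0.0631]
ee_rot [ 3.1413e+00 -7.0000e-04 -1.6710e+00]
wrist_force [-0.1218 -0.0742 -0.146 ]
wrist_torque [0.0383 0.0351 0.0634]
width 0.0324
```

View pics/a5_scene.png

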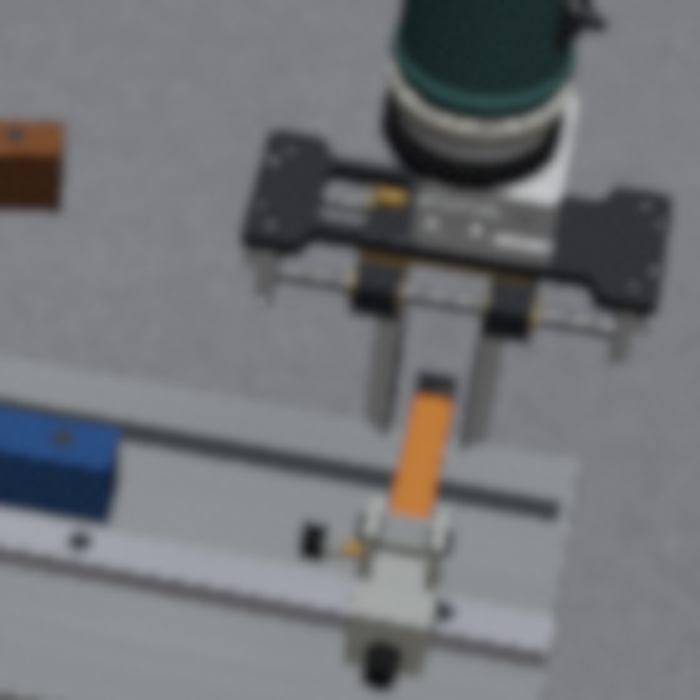

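Emit:
arm_command --pt "0.35 0 0 0.05 0" --pt "0.35 0 0 0.1 0" --pt "0 -0.03 -0.04 0.12 0" --pt "0 -0.04 -0.1 0.12 0" --pt "0 -0.05 -0.16 0.12 0"

```text
time: 9.75
tool_pos: [0.4461, -0.048, 0.184]
ee_rot: [-3.139, -0.001, -1.669]
wrist_force: [-0.3, 0.4, -0.4]
width: 0.0062
```

```bash
python3 - <<'E'
from look import *
from ov import *
print("start push", T(f,[[-.07,-.058,.025],[-.034,-.058,.025]]).round(4))
look("a6",{"scene":(210,195,430,315),"top":(230,195,420,305)},3.6)
E
```

```text
start push [[ 0.4688 -0.0902  0.025 ]
 [ 0.5046 -0.0938  0.025 ]]
time 9.85
tool_pos [ 0.4454 -0.0517  0.1835]
ee_rot [-3.1413e+00 -3.0000e-03 -1.6793e+00]
wrist_force [-0.6905  0.7907 -0.7479]
wrist_torque [ 0.0303 -0.0004  0.0004]
width 0.0006
```

View pics/a6_top.png

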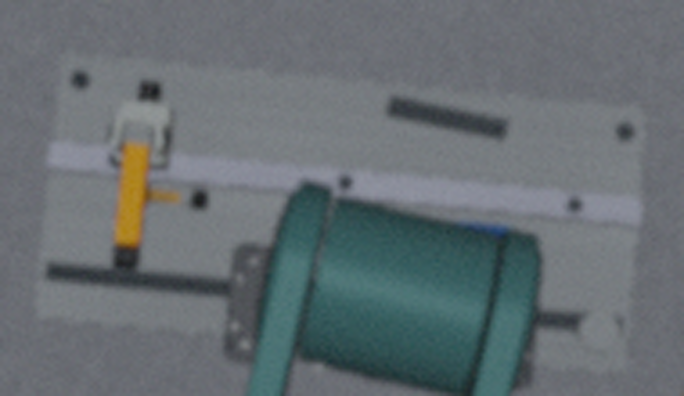

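View pics/a6_scene.png

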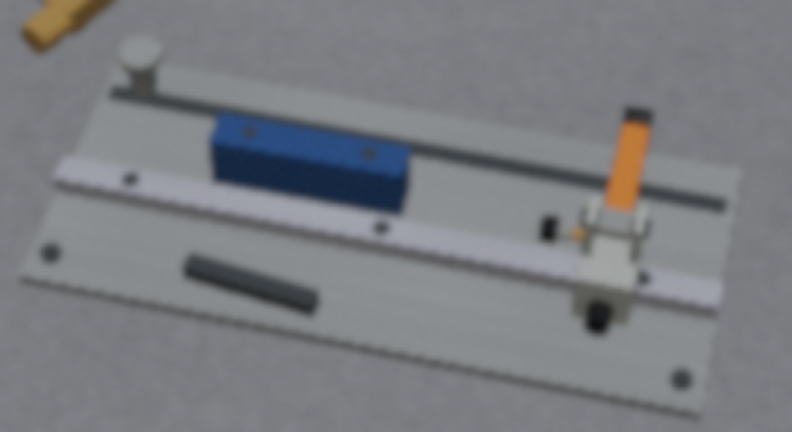

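```bash
python3 - <<'E'
from ov import *
P,e=tri(C["top"],uv("top",(126,256)),C["scene"],uv("scene",(638,116))); print("knob",P.round(4),e.round(4),inv(f,P).round(4))
P,e=tri(C["top"],uv("top",(199,200)),C["scene"],uv("scene",(549,228))); print("tip",P.round(4),e.round(4),inv(f,P).round(4))
P,e=tri(C["top"],uv("top",(345,182)),C["scene"],uv("scene",(381,228))); print("rail screw (z .026)",P.round(4),e.round(4),inv(f,P).round(4))
P,e=tri(C["top"],uv("top",(575,205)),C["scene"],uv("scene",(130,180))); print("rail screw (z .026)",P.round(4),e.round(4),inv(f,P).round(4))
E
```

```text
knob [0.4946 0.1147 0.0899] 0.002 [[-0.0648  0.1486  0.0899]]
tip [0.5403 0.0667 0.0245] 0.0011 [[-0.0146  0.1054  0.0245]]
rail screw (z .026) [ 0.5531 -0.0411  0.0218] 0.0011 [[ 0.009  -0.0006  0.0218]]
rail screw (z .026) [ 0.5347 -0.211   0.0205] 0.0012 [[ 0.0077 -0.1716  0.0205]]
```

Emit:
arm_command --pt "0 0.016 0.056 0 0" --pt "0 0.033 0.11 0 0" --pt "0 0.05 0.166 0 0" --pt "0 0.05 0.166 -0.04 0" --pt "0 0.05 0.166 -0.07 0" --pt "0 0.05 0.166 -0.073 0" --pt "0 0.05 0.166 -0.076 0" --pt "0 0.05 0.166 -0.076 0"

```text
time: 10.85
tool_pos: [0.4973, 0.1196, 0.1087]
ee_rot: [-3.139, 0.001, -1.671]
wrist_force: [0.4, -1.0, 0.1]
width: 0.0004
```

Emit:
arm_command --pt "0 -0.001 -0.005 0 0" --pt "0 -0.001 -0.005 -0.003 0" --pt "0 -0.001 -0.005 -0.005 0" --pt "0 -0.001 -0.005 -0.007 0" --pt "0 -0.001 -0.005 -0.008 0" --pt "0 -0.001 -0.005 -0.008 0"

```text
time: 11.6
tool_pos: [0.4954, 0.1146, 0.0992]
ee_rot: [3.142, -0.0, -1.671]
wrist_force: [0.0, -0.4, -0.2]
width: 0.0005
```

Emit:
arm_command --pt "0 0 0 -0.001 0" --pt "0 0 0 -0.002 0" --pt "0 0 0 -0.003 0" --pt "0 0 0 -0.003 0"

```text
time: 12.1
tool_pos: [0.4956, 0.1146, 0.0987]
ee_rot: [-3.14, 0.0, -1.67]
wrist_force: [-3.6, -0.3, 10.1]
width: 0.0004
```

Emit:
arm_command --pt "0 0 0 0.03 0" --pt "0 -0.01 -0.055 0.03 0" --pt "0 -0.02 -0.11 0.03 0" --pt "0 -0.03 -0.165 0.03 0" --pt "0 -0.03 -0.204 0.03 0" --pt "0 -0.03 -0.204 0 0" --pt "0 -0.03 -0.204 -0.045 0" --pt "0 -0.03 -0.204 -0.066 0" --pt "0 -0.03 -0.204 -0.068 0"

```text
time: 13.22
tool_pos: [0.4638, -0.089, 0.0261]
ee_rot: [3.137, 0.001, -1.671]
wrist_force: [-1.0, -0.4, 0.0]
width: 0.0001
```

```bash
python3 - <<'E'
from look import *
look("a7",{"scene":(230,150,390,290)},5)
E
```

```text
time 13.275
tool_pos [ 0.4649 -0.0893  0.0274]
ee_rot [ 3.1399e+00  3.0000e-04 -1.6706e+00]
wrist_force [-0.6441 -0.3418  0.0867]
wrist_torque [ 0.0182 -0.0307  0.0203]
width 0.0001
```

View pics/a7_scene.png

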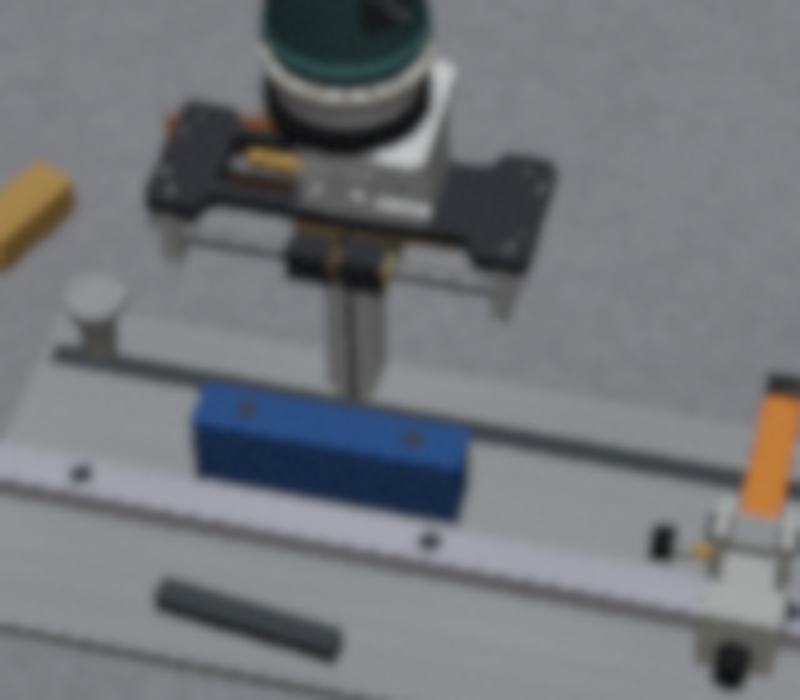

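Emit:
arm_command --pt "0 0.004 -0.0054 0 0" --pt "0 0.008 -0.0058 0 0" --pt "0 0.012 -0.0062 0 0" --pt "0 0.016 -0.0066 0 0" --pt "0 0.02 -0.007 0 0" --pt "0 0.024 -0.0074 0 0" --pt "0 0.027 -0.0077 0 0" --pt "0 0.03 -0.008 0 0" --pt "0 0.032 -0.0082 0 0" --pt "0 0.032 -0.0082 0 0"

```text
time: 14.52
tool_pos: [0.497, -0.0975, 0.028]
ee_rot: [3.14, 0.0, -1.671]
wrist_force: [-4.0, -0.2, 2.8]
width: 0.0004
```

Emit:
arm_command --pt "0 0.001 -0.0001 0 0" --pt "0 0.002 -0.0002 0 0" --pt "0 0.003 -0.0003 0 0" --pt "0 0.003 -0.0003 0 0"

```text
time: 15.02
tool_pos: [0.5006, -0.098, 0.028]
ee_rot: [-3.141, -0.0, -1.671]
wrist_force: [-3.3, 0.2, 0.4]
width: 0.0002
```

Emit:
arm_command --pt "0 0.001 -0.0001 0 0" --pt "0 0.002 -0.0002 0 0" --pt "0 0.003 -0.0003 0 0" --pt "0 0.003 -0.0003 0 0"

```text
time: 15.52
tool_pos: [0.5034, -0.0981, 0.028]
ee_rot: [3.141, 0.0, -1.671]
wrist_force: [-3.4, 1.0, 0.4]
width: 0.0002
```

Emit:
arm_command --pt "0 0.001 -0.0001 0 0" --pt "0 0.002 -0.0002 0 0" --pt "0 0.003 -0.0003 0 0" --pt "0 0.003 -0.0003 0 0"

```text
time: 16.02
tool_pos: [0.5037, -0.098, 0.0281]
ee_rot: [3.135, 0.0, -1.671]
wrist_force: [-9.3, 2.4, 6.6]
width: 0.0003
```

Emit:
arm_command --pt "0 -0.003 0.0003 0 0" --pt "0 -0.015 0.0015 0 0" --pt "0 -0.03 0.003 0.04 0" --pt "0 -0.06 -0.04 0.08 0" --pt "0 -0.06 -0.095 0.08 0"

```text
time: 16.65
tool_pos: [0.4483, -0.195, 0.1132]
ee_rot: [-3.131, -0.004, -1.668]
wrist_force: [1.8, -1.0, -0.4]
width: 0.0003
```

```bash
python3 - <<'E'
from look import *
look("a8",{"scene":(230,190,390,310),"top":(260,200,420,320)},5)
E
```

```text
time 16.75
tool_pos [ 0.4471 -0.1987  0.1104]
ee_rot [-3.1356 -0.005  -1.6764]
wrist_force [0.6444 0.5359 0.3701]
wrist_torque [ 0.0152 -0.0017 -0.0243]
width 0.0008
```

View pics/a8_scene.png

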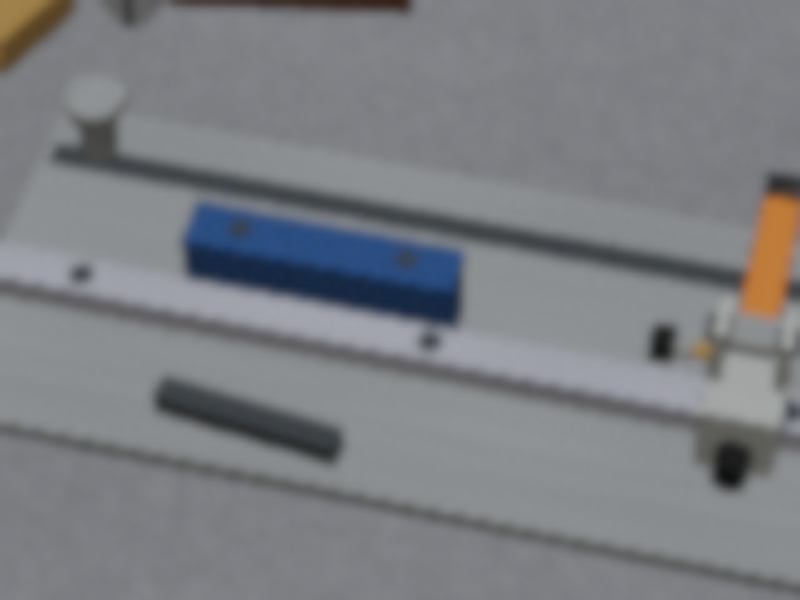

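View pics/a8_top.png

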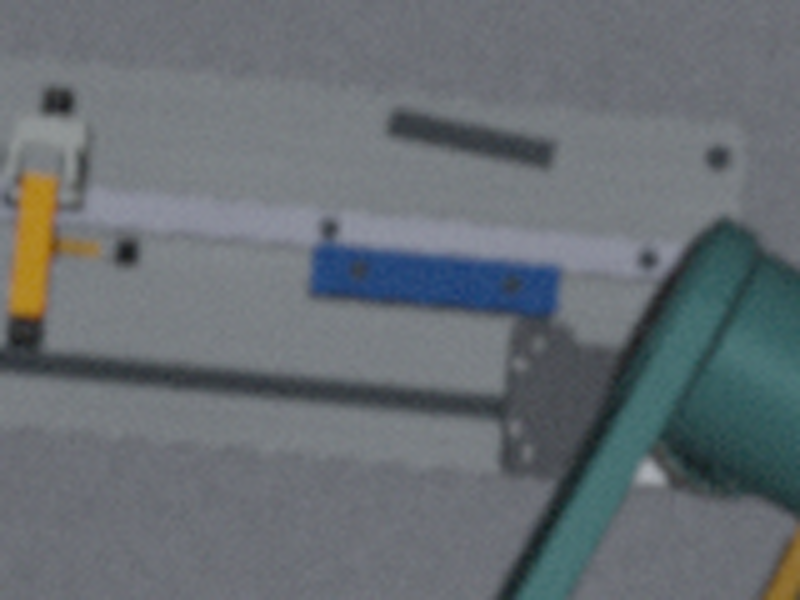

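```bash
python3 - <<'E'
from ov import *
def u5(b,p): return ((p[0]+.5)/5-.5+b[0],(p[1]+.5)/5-.5+b[1])
W=np.array([onplane(C["top"],u5((260,200),p),.054) for p in((315,246),(557,265),(555,315),(311,294))])
print(inv(f,W).round(4),W.round(4))
print("tip face",inv(f,onplane(C["top"],u5((260,200),(138,251)),.03)).round(4),inv(f,onplane(C["scene"],u5((230,190),(650,343)),.03)).round(4))
print("pusher start",T(f,[[-.0135,-.16,.03],[-.0135,-.14,.03]]).round(4), "ydir",-np.sin(f[2]),np.cos(f[2]))
E
```

```text
[[-0.0047  0.0058  0.054 ]
 [-0.003  -0.1202  0.054 ]
 [-0.029  -0.1213  0.054 ]
 [-0.0298  0.0056  0.054 ]] [[ 0.5402 -0.0333  0.054 ]
 [ 0.5293 -0.1589  0.054 ]
 [ 0.5032 -0.1573  0.054 ]
 [ 0.5152 -0.0309  0.054 ]]
tip face [[-0.0134  0.0986  0.03  ]] [[-0.0082  0.1007  0.03  ]]
pusher start [[ 0.5148 -0.1974  0.03  ]
 [ 0.5168 -0.1775  0.03  ]] ydir 0.10016990952588485 0.9949703459026183
```

Emit:
arm_command --pt "0 0.034 0 0 0" --pt "0 0.067 0.001 0 0" --pt "0 0.067 0.001 -0.04 0" --pt "0 0.067 0.001 -0.08 0" --pt "0 0.067 0.001 -0.089 0" --pt "0 0.067 0.001 -0.089 0"

```text
time: 17.5
tool_pos: [0.5135, -0.1922, 0.0193]
ee_rot: [-3.141, 0.0, -1.67]
wrist_force: [0.3, -0.3, 0.9]
width: 0.0002
```

```bash
python3 - <<'E'
from look import *
from ov import inv,f
look("a9",{"scene":(230,190,390,310)},5)
print(inv(f,robot.get_obs()["tool_pos"]))
E
```

```text
time 17.55
tool_pos [ 0.5144 -0.1927  0.0205]
ee_rot [-3.1393e+00 -8.0000e-04 -1.6704e+00]
wrist_force [-0.0312 -0.7972  0.392 ]
wrist_torque [ 0.0278 -0.0496  0.0215]
width 0.0006
[[-0.01439478 -0.15541296  0.02053957]]
```

View pics/a9_scene.png

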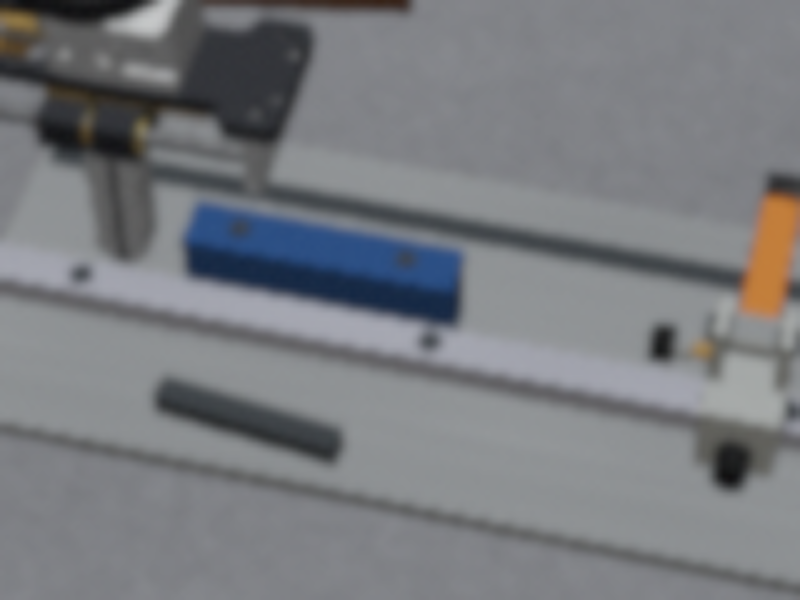

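Emit:
arm_command --pt "0 0.0006 0.006 0 0" --pt "0 0.0012 0.012 0 0" --pt "0 0.0015 0.015 0 0" --pt "0 0.0018 0.018 0 0" --pt "0 0.0021 0.021 0 0" --pt "0 0.0025 0.025 0 0" --pt "0 0.003 0.03 0 0" --pt "0 0.0035 0.035 0 0" --pt "0 0.004 0.04 0 0" --pt "0 0.004 0.04 0 0"

```text
time: 18.8
tool_pos: [0.5175, -0.1517, 0.0192]
ee_rot: [3.142, 0.001, -1.67]
wrist_force: [-0.2, -0.3, -0.1]
width: 0.0004
```

```bash
python3 - <<'E'
from look import *
from ov import inv,f
look("b1",{"scene":(230,190,390,310)},5)
print(inv(f,robot.get_obs()["tool_pos"]))
E
```

```text
time 18.85
tool_pos [ 0.5175 -0.1517  0.0192]
ee_rot [ 3.1415e+00  1.2000e-03 -1.6702e+00]
wrist_force [-0.284  -0.0295  0.8461]
wrist_torque [-0.0004  0.0185  0.0063]
width 0.0006
[[-0.01540266 -0.11425568  0.01918598]]
```

View pics/b1_scene.png

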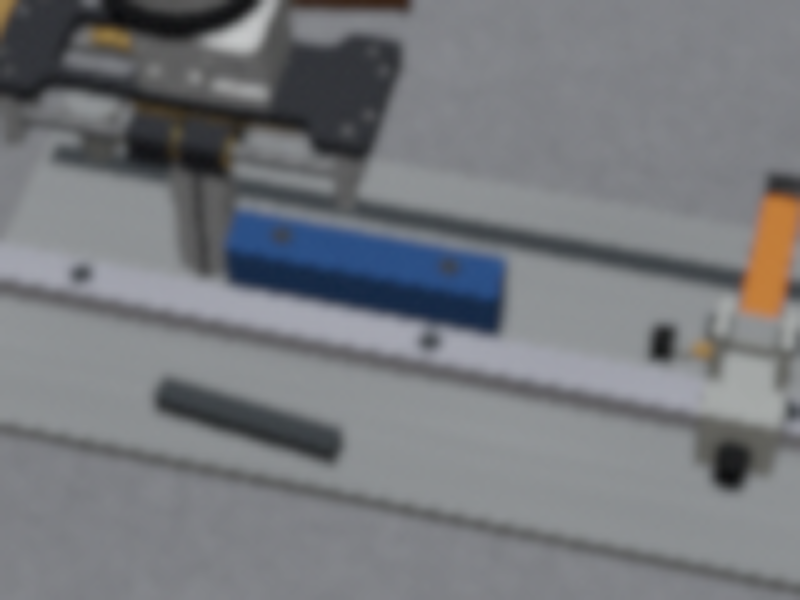

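Emit:
arm_command --pt "0 0.001 0.005 0 0" --pt "0 0.0015 0.01 0 0" --pt "0 0.002 0.015 0 0" --pt "0 0.003 0.02 0 0" --pt "0 0.0035 0.025 0 0" --pt "0 0.004 0.03 0 0" --pt "0 0.0045 0.035 0 0" --pt "0 0.005 0.04 0 0" --pt "0 0.0055 0.045 0 0" --pt "0 0.006 0.05 0 0"

```text
time: 20.1
tool_pos: [0.5229, -0.1026, 0.0192]
ee_rot: [3.14, -0.001, -1.671]
wrist_force: [-2.3, -4.0, 2.2]
width: 0.0006
```

```bash
python3 - <<'E'
from look import *
from ov import inv,f
look("b2",{"scene":(250,190,410,310),"top":(260,200,420,320)},5)
print(inv(f,robot.get_obs()["tool_pos"]))
E
```

```text
time 20.2
tool_pos [ 0.523  -0.1018  0.0191]
ee_rot [ 3.1406e+00  4.0000e-04 -1.6701e+00]
wrist_force [-1.3517 -2.4484  0.3797]
wrist_torque [-0.3804  0.3633  0.0088]
width 0.0003
[[-0.01486718 -0.06411082  0.01910867]]
```

View pics/b2_scene.png

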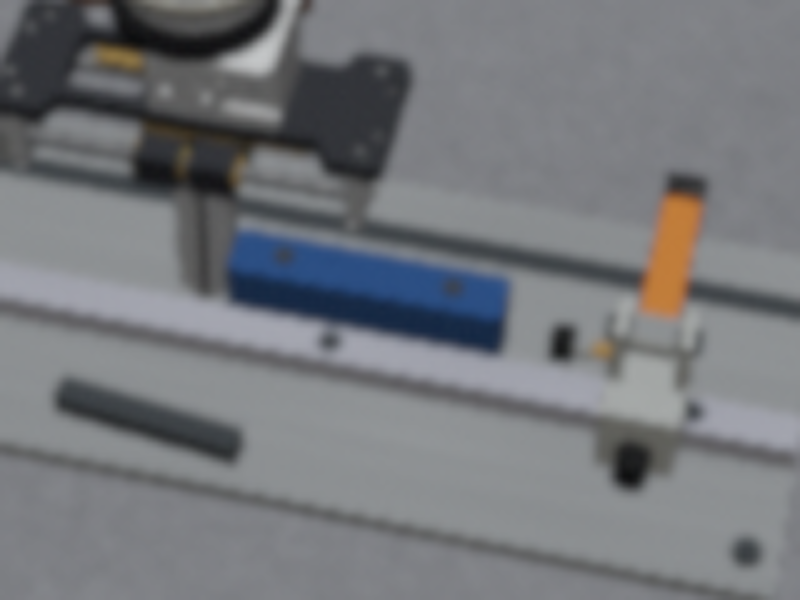

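View pics/b2_top.png

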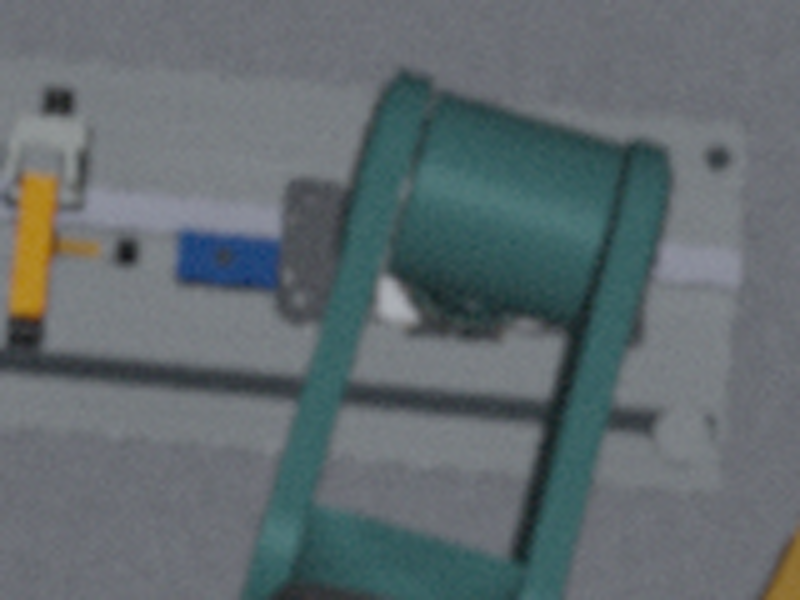

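Emit:
arm_command --pt "0 0.0002 0.002 0 0" --pt "0 0.0004 0.004 0 0" --pt "0 0.0006 0.006 0 0" --pt "0 0.0008 0.008 0 0" --pt "0 0.001 0.01 0 0" --pt "0 0.0012 0.012 0 0" --pt "0 0.0013 0.013 0 0" --pt "0 0.0014 0.014 0 0"

```text
time: 21.2
tool_pos: [0.5244, -0.0889, 0.0191]
ee_rot: [3.141, -0.001, -1.671]
wrist_force: [-2.8, -4.0, 1.3]
width: 0.0007
```

```bash
python3 - <<'E'
from look import *
from ov import inv,f
look("b3",{"scene":(290,190,410,310)},6)
print(inv(f,robot.get_obs()["tool_pos"]))
E
```

```text
time 21.25
tool_pos [ 0.5244 -0.0888  0.0191]
ee_rot [ 3.1408e+00 -7.0000e-04 -1.6707e+00]
wrist_force [-2.0932 -5.2527  2.3061]
wrist_torque [-0.6752  0.4443  0.055 ]
width 0.0002
[[-0.01476429 -0.05095537  0.0191208 ]]
```

View pics/b3_scene.png

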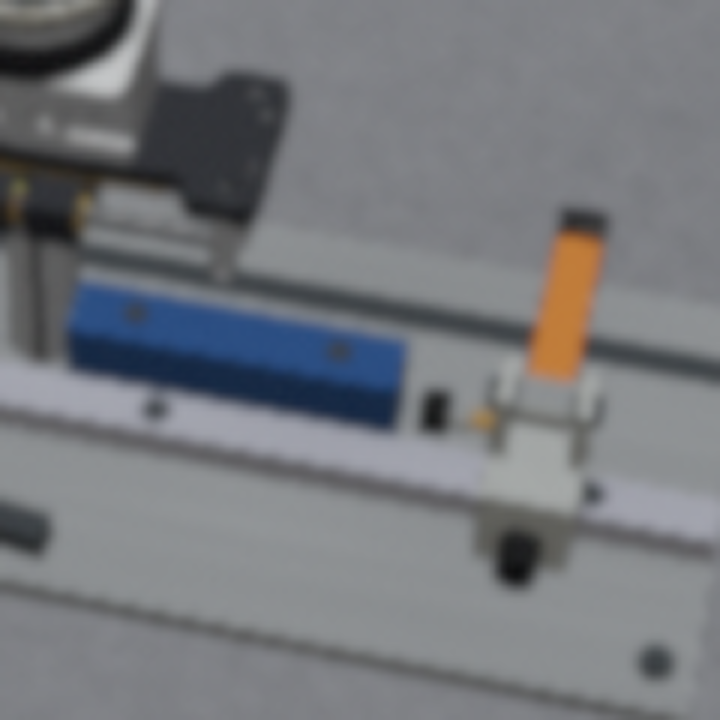

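Emit:
arm_command --pt "0 0.0001 0.0006 0 0" --pt "0 0.0001 0.0012 0 0" --pt "0 0.0001 0.0018 0 0" --pt "0 0.0001 0.0024 0 0" --pt "0 0.0001 0.003 0 0"

```text
time: 21.88
tool_pos: [0.5248, -0.0856, 0.0191]
ee_rot: [3.141, -0.0, -1.671]
wrist_force: [-1.9, -4.5, 1.0]
width: 0.0003
```

```bash
cat > st.py <<'E'
from h import *
from ov import inv,f
o=robot.get_obs(); y=np.array([-np.sin(f[2]),np.cos(f[2]),0]); x=np.array([np.cos(f[2]),np.sin(f[2]),0])
F=o["wrist_force"]; print(round(o["time"],2),"tcp_f",inv(f,o["tool_pos"]).round(4)[0],"Fx,Fy,Fz",round(F@x,2),round(F@y,2),round(F[2],2),"tq",o["wrist_torque"].round(2))
E
python3 st.py
```

```text
21.88 tcp_f [-0.0147 -0.0477  0.0191] Fx,Fy,Fz -1.45 -4.71 0.98 tq [-0.61  0.42  0.01]
```

Emit:
arm_command --pt "0 0 0.0005 0 0" --pt "0 0.0001 0.001 0 0" --pt "0 0.0001 0.0015 0 0"

```text
time: 22.25
tool_pos: [0.525, -0.0839, 0.0191]
ee_rot: [3.141, 0.0, -1.671]
wrist_force: [-2.1, -3.9, 0.6]
width: 0.0007
```

Emit:
arm_command --pt "0 0 0.0005 0 0" --pt "0 0.0001 0.001 0 0"

```text
time: 22.5
tool_pos: [0.5251, -0.0829, 0.0191]
ee_rot: [3.141, 0.0, -1.671]
wrist_force: [-2.5, -4.0, 1.1]
width: 0.0005
```

```bash
python3 st.py
```

```text
22.5 tcp_f [-0.0147 -0.0451  0.0191] Fx,Fy,Fz -2.05 -4.18 1.08 tq [-0.55  0.4   0.  ]
```

Emit:
arm_command --pt "0 0 0.0005 0 0" --pt "0 0.0001 0.001 0 0"

```text
time: 22.75
tool_pos: [0.5252, -0.0819, 0.0191]
ee_rot: [3.141, 0.0, -1.671]
wrist_force: [-0.8, -3.4, -0.9]
width: 0.0001
```

Emit:
arm_command --pt "0 0 0.0005 0 0" --pt "0 0.0001 0.001 0 0"

```text
time: 23.0
tool_pos: [0.5253, -0.0809, 0.0191]
ee_rot: [3.141, 0.0, -1.671]
wrist_force: [-1.6, -2.8, -1.0]
width: 0.0004
```

```bash
python3 st.py;python3 - <<'E'
from look import *
look("b4",{"scene":(330,210,410,290)},8)
E
```

```text
23.0 tcp_f [-0.0147 -0.0431  0.0191] Fx,Fy,Fz -1.31 -2.98 -1.03 tq [-0.44  0.35  0.06]
time 23.05
tool_pos [ 0.5253 -0.0809  0.0191]
ee_rot [ 3.1415e+00  1.0000e-04 -1.6706e+00]
wrist_force [-1.4798 -3.4288 -0.198 ]
wrist_torque [-0.4674  0.304  -0.0216]
width 0.0005
```

View pics/b4_scene.png

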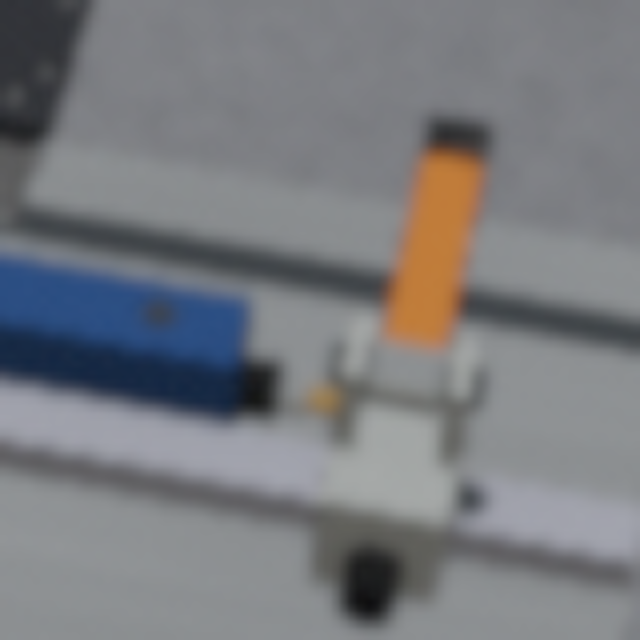

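Emit:
arm_command --pt "0 0 0.0005 0 0" --pt "0 0.0001 0.001 0 0"

```text
time: 23.3
tool_pos: [0.5253, -0.0805, 0.0192]
ee_rot: [3.141, -0.001, -1.671]
wrist_force: [-2.2, -4.4, -1.1]
width: 0.0004
```

```bash
python3 st.py
```

```text
23.3 tcp_f [-0.0147 -0.0426  0.0192] Fx,Fy,Fz -1.74 -4.65 -1.05 tq [-0.88  0.35 -0.01]
```

Emit:
arm_command --pt "0 0 0.0005 0 0"

```text
time: 23.42
tool_pos: [0.5254, -0.0803, 0.0192]
ee_rot: [-3.142, -0.002, -1.671]
wrist_force: [-1.5, -6.2, -0.6]
width: 0.0006
```

```bash
python3 st.py
```

```text
23.43 tcp_f [-0.0147 -0.0424  0.0192] Fx,Fy,Fz -0.89 -6.28 -0.62 tq [-0.96  0.33 -0.02]
```

Emit:
arm_command --pt "0 0 0.0005 0 0"

```text
time: 23.55
tool_pos: [0.5254, -0.0801, 0.0193]
ee_rot: [-3.141, -0.002, -1.671]
wrist_force: [-1.8, -6.4, -0.4]
width: 0.0005
```

```bash
python3 st.py
```

```text
23.55 tcp_f [-0.0147 -0.0423  0.0193] Fx,Fy,Fz -1.12 -6.51 -0.42 tq [-1.08  0.37  0.02]
```

Emit:
arm_command --pt "0 0 0.0004 0 0" --pt "0 0 0.0008 0 0" --pt "0 0.0001 0.0012 0 0"

```text
time: 23.92
tool_pos: [0.5254, -0.0798, 0.0194]
ee_rot: [-3.141, -0.004, -1.671]
wrist_force: [-1.7, -8.7, -0.9]
width: 0.0004
```

```bash
python3 st.py
```

```text
23.93 tcp_f [-0.0147 -0.0419  0.0194] Fx,Fy,Fz -0.85 -8.83 -0.86 tq [-1.37  0.47 -0.04]
```

Emit:
arm_command --pt "0 0 0.0004 0 0" --pt "0 0 0.0008 0 0" --pt "0 0.0001 0.0012 0 0" --pt "0 0.0001 0.0014 0 0" --pt "0 0.0001 0.0014 0 0"

```text
time: 24.55
tool_pos: [0.5255, -0.0793, 0.0195]
ee_rot: [-3.141, -0.005, -1.671]
wrist_force: [-3.4, -9.9, 0.5]
width: 0.0003
```

```bash
python3 st.py
```

```text
24.55 tcp_f [-0.0147 -0.0414  0.0195] Fx,Fy,Fz -2.35 -10.2 0.5 tq [-1.68  0.53 -0.  ]
```

Emit:
arm_command --pt "0 0 0.0004 0 0" --pt "0 0 0.0008 0 0" --pt "0 0 0.0008 0 0" --pt "0 0 0.0008 0 0"

```text
time: 25.05
tool_pos: [0.5255, -0.079, 0.0196]
ee_rot: [-3.141, -0.006, -1.671]
wrist_force: [-3.7, -11.8, 0.1]
width: 0.0006
```

```bash
python3 st.py;python3 - <<'E'
from look import *
look("b5",{"scene":(290,190,410,310)},6)
E
python3 st.py
```

```text
25.05 tcp_f [-0.0146 -0.0411  0.0196] Fx,Fy,Fz -2.54 -12.09 0.14 tq [-1.85  0.57 -0.01]
time 25.1
tool_pos [ 0.5255 -0.079   0.0196]
ee_rot [-3.1411 -0.0063 -1.6713]
wrist_force [ -2.6466 -11.596   -0.7927]
wrist_torque [-1.8538  0.5136 -0.007 ]
width 0.0003
25.1 tcp_f [-0.0147 -0.0411  0.0196] Fx,Fy,Fz -1.47 -11.8 -0.79 tq [-1.85  0.51 -0.01]
```

View pics/b5_scene.png

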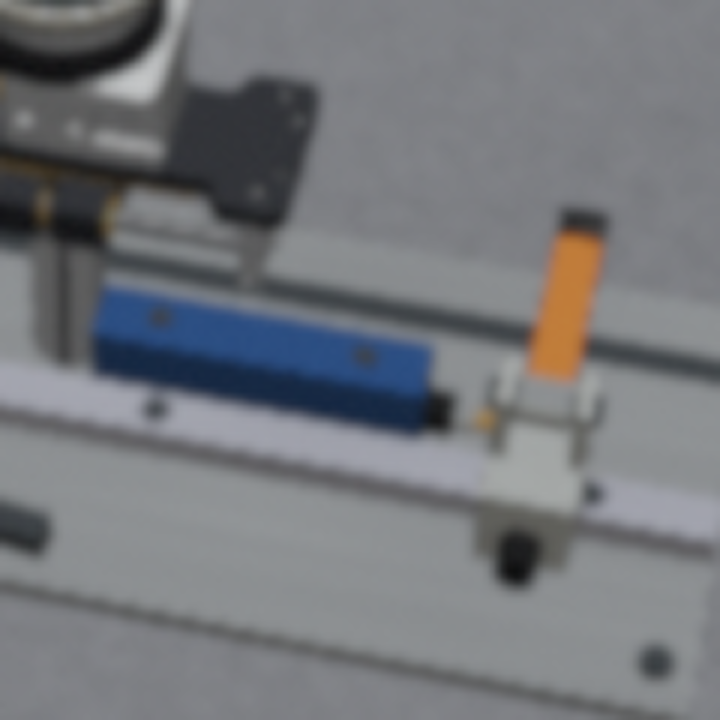

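Emit:
arm_command --pt "0 0 -0.0007 0 0" --pt "0 -0.0001 -0.0014 0 0" --pt "0 -0.0002 -0.0021 0 0" --pt "0 -0.0003 -0.0028 0 0" --pt "0 -0.0003 -0.0035 0 0" --pt "0 -0.0004 -0.0042 0 0"

```text
time: 25.85
tool_pos: [0.5254, -0.0795, 0.0191]
ee_rot: [-3.141, 0.001, -1.671]
wrist_force: [-0.4, -2.6, -1.2]
width: 0.0003
```

```bash
python3 st.py
```

```text
25.85 tcp_f [-0.0148 -0.0417  0.0191] Fx,Fy,Fz -0.18 -2.67 -1.24 tq [-0.41  0.05  0.  ]
```

Emit:
arm_command --pt "0 0 -0.0005 0 0" --pt "0 0 -0.001 0 0" --pt "0 -0.0001 -0.0015 0 0" --pt "0 -0.0002 -0.002 0 0" --pt "0 -0.0003 -0.003 0 0" --pt "0 -0.0004 -0.004 0 0" --pt "0 -0.0005 -0.006 0 0"

```text
time: 26.72
tool_pos: [0.5247, -0.0859, 0.0192]
ee_rot: [3.142, 0.0, -1.671]
wrist_force: [-0.1, 0.5, -0.3]
width: 0.0006
```

```bash
python3 st.py;python3 - <<'E'
from look import *
look("b6",{"scene":(290,190,410,310)},6)
E
python3 st.py
```

```text
26.73 tcp_f [-0.0148 -0.0481  0.0192] Fx,Fy,Fz -0.19 0.48 -0.29 tq [0.01 0.   0.01]
time 26.775
tool_pos [ 0.5247 -0.0862  0.0192]
ee_rot [-3.1415e+00 -3.0000e-04 -1.6708e+00]
wrist_force [-0.6227 -0.1644  0.0483]
wrist_torque [ 0.0165 -0.0229  0.0269]
width 0.0005
26.77 tcp_f [-0.0147 -0.0484  0.0192] Fx,Fy,Fz -0.6 -0.23 0.05 tq [ 0.02 -0.02  0.03]
```

View pics/b6_scene.png

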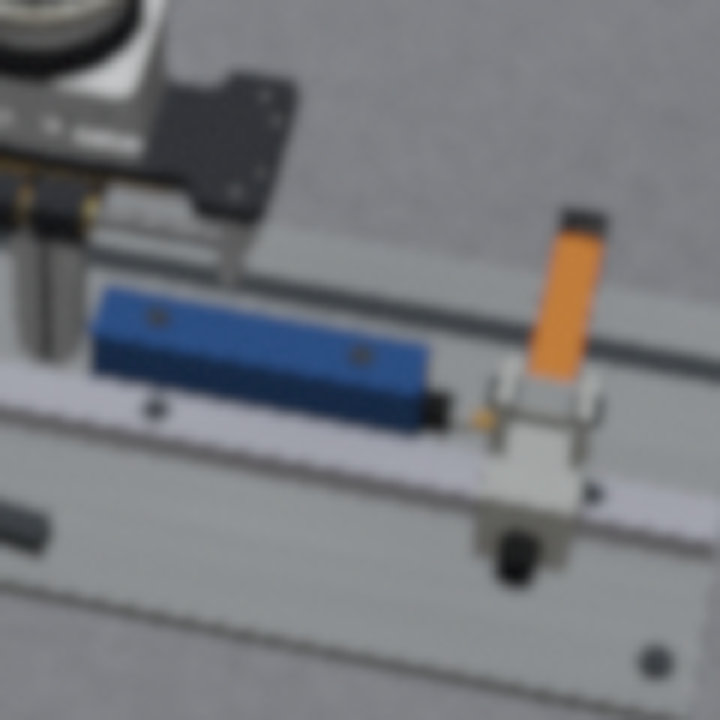

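Emit:
arm_command --pt "0 -0.001 -0.01 0 0" --pt "0 -0.003 -0.03 0 0" --pt "0 -0.003 -0.03 0.05 0" --pt "0 -0.003 -0.03 0.11 0" --pt "0.2 -0.012 0.02 0.12 0" --pt "0.35 -0.02 0.08 0.12 0" --pt "0.35 -0.026 0.14 0.12 0" --pt "0.35 -0.0295 0.2 0.12 0" --pt "0.35 -0.0295 0.2 0.12 0"

```text
time: 27.9
tool_pos: [0.4949, 0.1166, 0.1393]
ee_rot: [-3.141, 0.001, -1.665]
wrist_force: [-0.2, 0.3, -0.2]
width: 0.0327
```

```bash
python3 - <<'E'
from look import *
look("b7",{"scene":(290,170,430,290)},5.5)
E
```

```text
time 27.95
tool_pos [0.4952 0.1146 0.1392]
ee_rot [-3.1413e+00 -8.0000e-04 -1.6677e+00]
wrist_force [ 0.7738 -0.1298 -1.0111]
wrist_torque [ 0.0165  0.0076 -0.019 ]
width 0.0329
```

View pics/b7_scene.png

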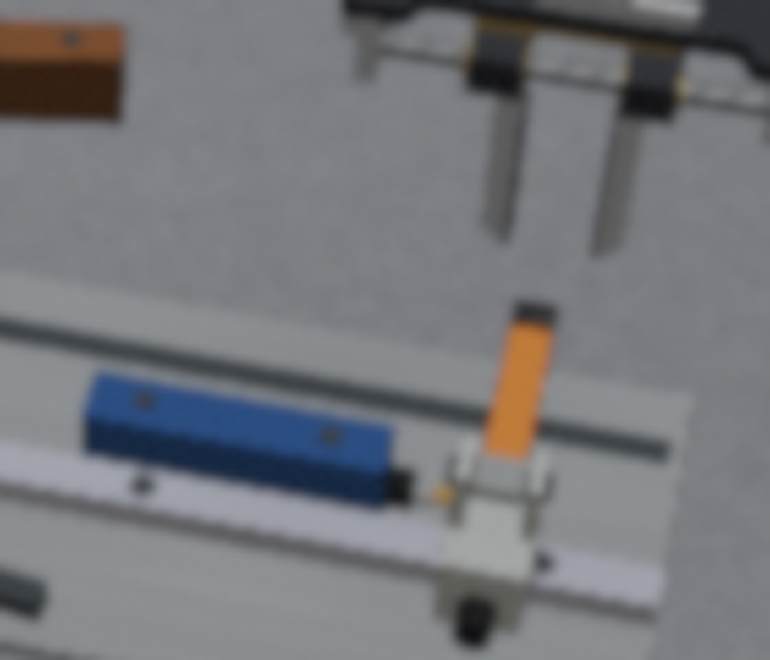

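Emit:
arm_command --pt "0.35 0 0 -0.03 0" --pt "0.35 0 0 -0.06 0" --pt "0.3 0 0 -0.067 0" --pt "0.25 0 0 -0.067 0" --pt "0.22 0 0 -0.067 0" --pt "0.2 0 0 -0.067 0" --pt "0.19 0 0 -0.067 0"

```text
time: 28.82
tool_pos: [0.4963, 0.1148, 0.0736]
ee_rot: [-3.139, 0.001, -1.67]
wrist_force: [0.6, 1.0, 2.7]
width: 0.0181
```

```bash
python3 - <<'E'
from look import *
look("b8",{"scene":(290,170,430,290)},5.5)
E
```

```text
time 28.875
tool_pos [0.4964 0.1148 0.0736]
ee_rot [-3.1385e+00  1.4000e-03 -1.6704e+00]
wrist_force [1.292  2.3906 3.3552]
wrist_torque [ 0.3332 -0.1779  0.02  ]
width 0.0181
```

View pics/b8_scene.png

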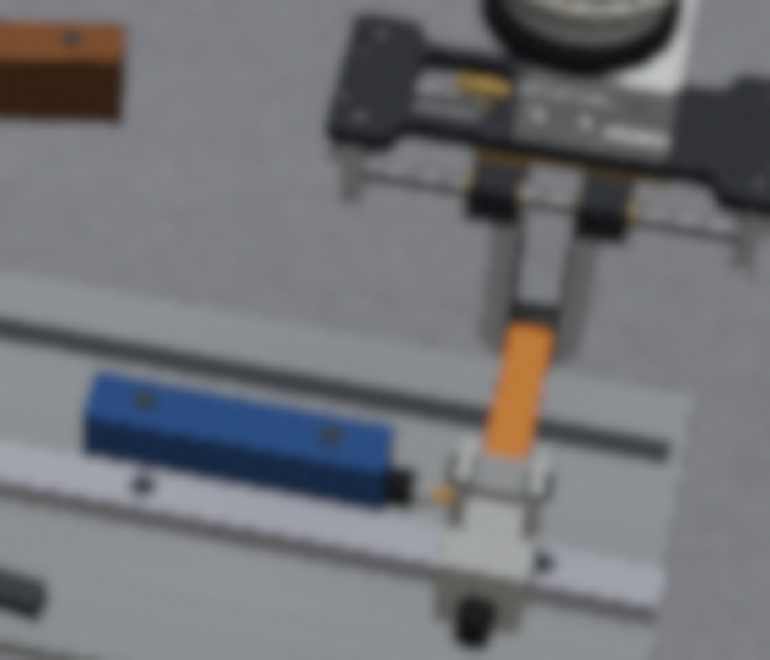

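Emit:
arm_command --pt "0 0 0 0 0" --pt "0 0 0 0 0" --pt "0 0.0001 0 0.0042 0" --pt "0 0.0004 0 0.0085 0" --pt "0 0.001 -0.0001 0.0127 0" --pt "0 0.0021 -0.0002 0.0186 0" --pt "0 0.0038 -0.0004 0.0251 0" --pt "0 0.0067 -0.0007 0.0331 0" --pt "0 0.0103 -0.001 0.0408 0"

```text
time: 30.0
tool_pos: [0.5035, 0.1139, 0.1111]
ee_rot: [3.135, 0.0, -1.67]
wrist_force: [-0.1, 4.6, -5.9]
width: 0.0179
```

```bash
python3 - <<'E'
from look import *
look("b9",{"scene":(290,170,430,290)},5.5)
E
```

```text
time 30.05
tool_pos [0.5046 0.1137 0.1128]
ee_rot [ 3.1379e+00  6.0000e-04 -1.6702e+00]
wrist_force [-1.6075  5.8819 -3.7359]
wrist_torque [ 0.9825  0.5738 -0.0407]
width 0.0178
```

View pics/b9_scene.png

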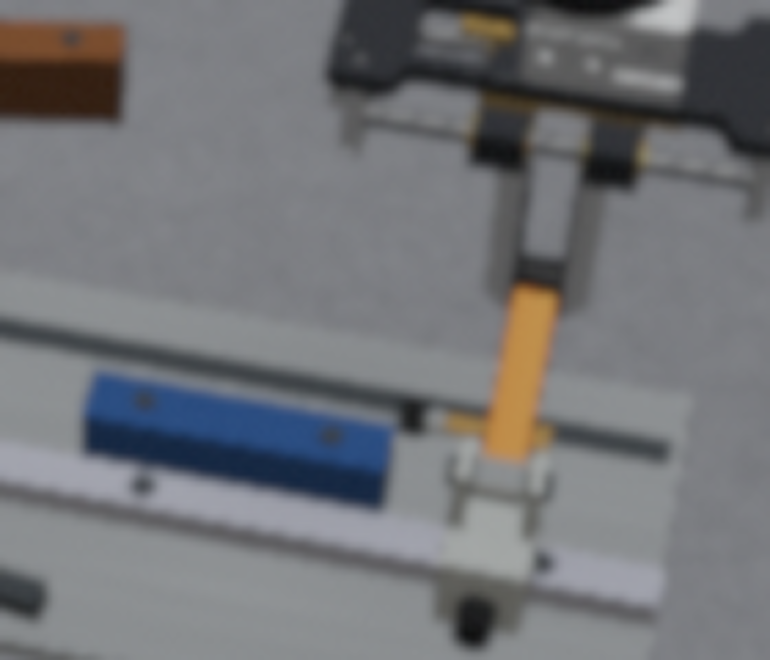

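Emit:
arm_command --pt "0 0.0044 -0.0004 0.0072 0" --pt "0 0.0096 -0.001 0.014 0" --pt "0 0.0153 -0.0015 0.0201 0" --pt "0 0.0217 -0.0022 0.0258 0" --pt "0 0.0286 -0.0029 0.0307 0" --pt "0 0.0358 -0.0036 0.035 0" --pt "0 0.0436 -0.0044 0.0384 0" --pt "0 0.0516 -0.0052 0.0411 0" --pt "0 0.0598 -0.006 0.0429 0"

```text
time: 31.18
tool_pos: [0.5625, 0.1077, 0.156]
ee_rot: [3.134, -0.0, -1.67]
wrist_force: [-6.8, 4.0, -0.0]
width: 0.0181
```

Emit:
arm_command --pt "0 0.0084 -0.0008 0.0011 0" --pt "0 0.0168 -0.0017 0.0012 0" --pt "0 0.0253 -0.0025 0.0006 0" --pt "0 0.0335 -0.0034 -0.0009 0" --pt "0 0.0417 -0.0042 -0.0033 0" --pt "0 0.0496 -0.005 -0.0065 0" --pt "0 0.0548 -0.0055 -0.0091 0"

```text
time: 32.05
tool_pos: [0.6222, 0.1014, 0.1514]
ee_rot: [-3.134, 0.0, -1.671]
wrist_force: [0.2, 1.8, 7.6]
width: 0.017
```

Emit:
arm_command --pt "0 0.002 -0.0002 -0.0015 0" --pt "0 0.004 -0.0004 -0.003 0" --pt "0 0.005 -0.0005 -0.0037 0" --pt "0 0.005 -0.0005 -0.0037 0"

```text
time: 32.55
tool_pos: [0.6282, 0.1008, 0.1486]
ee_rot: [-3.131, 0.0, -1.671]
wrist_force: [2.2, 2.5, 7.7]
width: 0.0169
```

```bash
python3 - <<'E'
from look import *
look("c1",{"scene":(290,170,430,290)},5.5)
E
```

```text
time 32.6
tool_pos [0.6282 0.1008 0.1486]
ee_rot [-3.1311e+00  4.0000e-04 -1.6708e+00]
wrist_force [1.4533 2.3235 8.0156]
wrist_torque [ 0.5251 -0.1756 -0.0464]
width 0.0168
```

View pics/c1_scene.png

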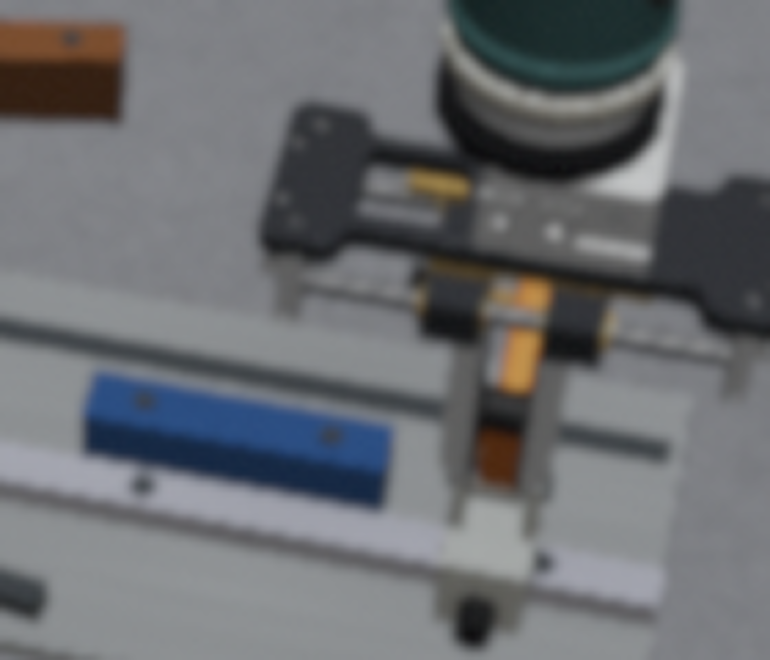

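Emit:
arm_command --pt "0.2 0 0 0 0" --pt "0.35 0 0 0 0" --pt "0.35 0 0 0 0" --pt "0.35 0 0 0.05 0" --pt "0.35 0 0 0.1 0" --pt "0 -0.06 0.006 0.1 0" --pt "0 -0.07 0.007 0.1 0" --pt "0 -0.07 0.007 0.1 0"

```text
time: 33.6
tool_pos: [0.5548, 0.1079, 0.243]
ee_rot: [-3.141, -0.001, -1.671]
wrist_force: [-0.5, -0.5, 0.9]
width: 0.0064
```

```bash
python3 - <<'E'
from look import *
look("c2",{"scene":(210,195,430,315),"top":(230,195,420,305)},3.6)
E
```

```text
time 33.7
tool_pos [0.5558 0.1078 0.2428]
ee_rot [-3.1414e+00 -5.0000e-04 -1.6710e+00]
wrist_force [ 0.3857  0.3218 -0.3226]
wrist_torque [0.0211 0.0636 0.0191]
width 0.0011
```

View pics/c2_scene.png

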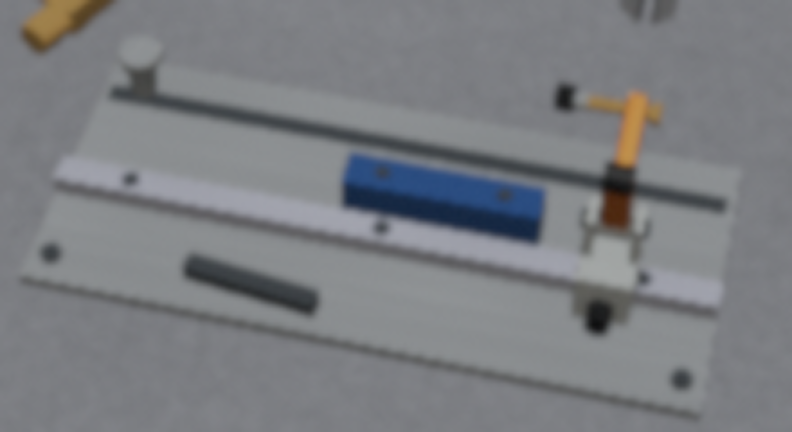

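View pics/c2_top.png

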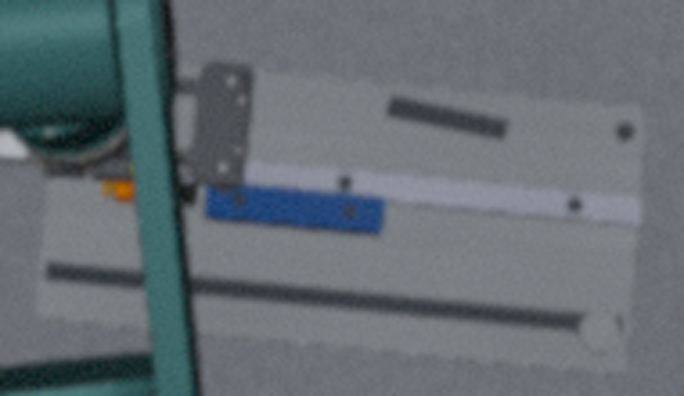

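Emit:
arm_command --pt "0 0.036 -0.0045 0 0" --pt "0 0.036 -0.0045 -0.04 0" --pt "0 0.036 -0.0045 -0.075 0" --pt "0 0.036 -0.0045 -0.085 0" --pt "0 0.036 -0.0045 -0.085 0"

```text
time: 34.33
tool_pos: [0.5915, 0.1035, 0.1576]
ee_rot: [3.141, -0.0, -1.671]
wrist_force: [-0.6, 0.3, 0.3]
width: 0.0003
```

```bash
python3 st.py; python3 - <<'E'
from look import *
look("c3",{"scene":(290,170,430,290)},5.5)
E
```

```text
34.33 tcp_f [0.0327 0.147  0.1576] Fx,Fy,Fz -0.57 0.2 0.35 tq [0.04 0.03 0.05]
time 34.375
tool_pos [0.5921 0.1036 0.1591]
ee_rot [-3.1401e+00  1.0000e-04 -1.6708e+00]
wrist_force [ 0.166  -0.6478 -0.7466]
wrist_torque [ 0.0046  0.0045 -0.0026]
width 0.0006
```

View pics/c3_scene.png

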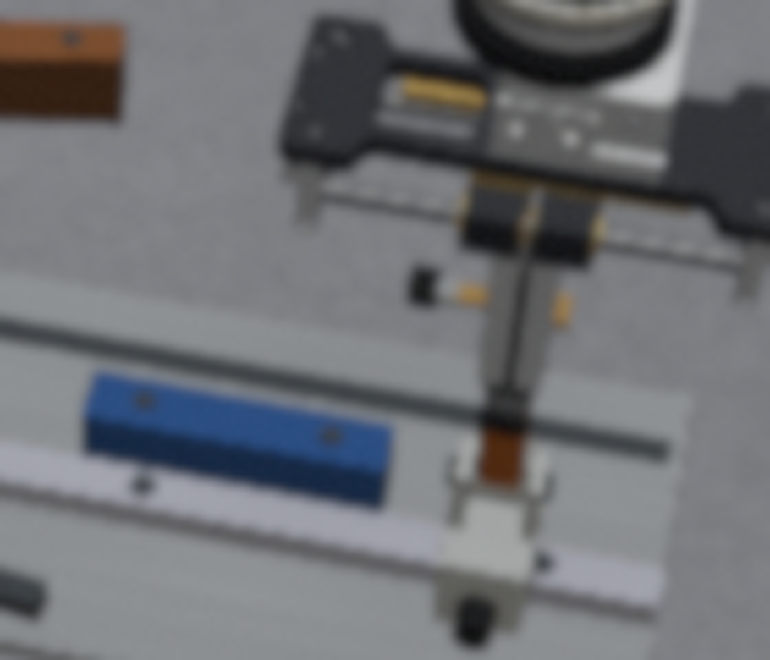

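Now push the leaf back to its stop.

Emit:
arm_command --pt "0 0.004 -0.0004 -0.001 0" --pt "0 0.008 -0.0008 -0.001 0" --pt "0 0.011 -0.0011 -0.001 0" --pt "0 0.014 -0.0014 -0.002 0" --pt "0 0.016 -0.0016 -0.002 0" --pt "0 0.018 -0.0018 -0.003 0" --pt "0 0.018 -0.0018 -0.003 0"

```text
time: 35.25
tool_pos: [0.6094, 0.1018, 0.155]
ee_rot: [-3.141, -0.0, -1.671]
wrist_force: [-0.8, 0.3, -1.1]
width: 0.0005
```

```bash
python3 st.py
```

```text
35.25 tcp_f [0.0507 0.1472 0.155 ] Fx,Fy,Fz -0.82 0.2 -1.06 tq [0.1  0.13 0.04]
```

Emit:
arm_command --pt "0 0.0015 -0.0001 -0.0005 0" --pt "0 0.003 -0.0003 -0.001 0" --pt "0 0.0045 -0.0004 -0.001 0" --pt "0 0.0045 -0.0004 -0.001 0"

```text
time: 35.75
tool_pos: [0.613, 0.1015, 0.1539]
ee_rot: [3.14, -0.0, -1.671]
wrist_force: [-2.8, -0.0, -0.0]
width: 0.0004
```

```bash
python3 st.py
```

```text
35.75 tcp_f [0.0543 0.1472 0.1539] Fx,Fy,Fz -2.81 -0.31 -0.03 tq [ 0.06  0.67 -0.03]
```

Emit:
arm_command --pt "0 0.0015 -0.0001 0 0" --pt "0 0.003 -0.0003 0 0" --pt "0 0.003 -0.0003 0 0"

```text
time: 36.12
tool_pos: [0.6135, 0.1014, 0.1536]
ee_rot: [3.134, -0.001, -1.67]
wrist_force: [-10.1, 0.7, 3.0]
width: 0.0003
```

```bash
python3 st.py
```

```text
36.12 tcp_f [0.0548 0.1472 0.1536] Fx,Fy,Fz -10.1 -0.28 2.96 tq [0.15 1.88 0.04]
```

Emit:
arm_command --pt "0 -0.006 0.0006 0 0" --pt "0 -0.012 0.0012 0.002 0" --pt "0 -0.012 0.0012 0.05 0" --pt "0 -0.012 0.0012 0.11 0" --pt "0 -0.05 0.03 0.15 0" --pt "0 -0.1 0.06 0.15 0" --pt "0 -0.15 0.09 0.15 0" --pt "0 -0.2 0.12 0.15 0" --pt "0 -0.22 0.14 0.15 0" --pt "0 -0.22 0.14 0.15 0"

```text
time: 37.38
tool_pos: [0.3959, 0.2423, 0.3054]
ee_rot: [-3.138, 0.002, -1.667]
wrist_force: [0.5, -0.6, 0.4]
width: 0.0006
```

```bash
python3 - <<'E'
from look import *
look("c4",{"scene":(210,195,430,315),"top":(230,195,420,305)},3.6)
E
```

```text
time 37.475
tool_pos [0.3972 0.241  0.3045]
ee_rot [-3.1396e+00  3.0000e-04 -1.6706e+00]
wrist_force [-0.0428 -0.5095 -0.7426]
wrist_torque [-0.0071  0.0222 -0.0186]
width 0.0009
```

View pics/c4_scene.png

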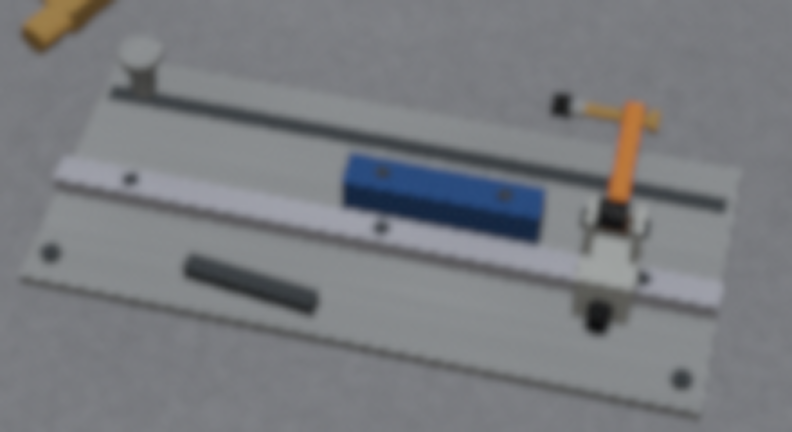

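View pics/c4_top.png

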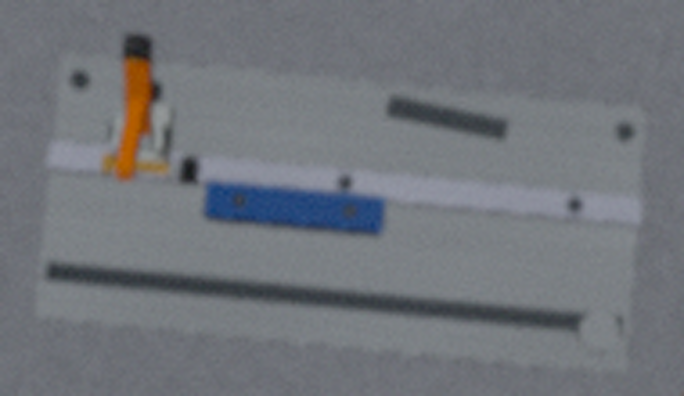

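```bash
python3 - <<'E'
from look import *
for t in("b7","b8","b9","c1","c3"):
    im=cv2.imread(f"pics/{t}_scene.png").astype(int); m=((im[...,0]-im[...,2])>40).astype(np.uint8); mo=cv2.moments(m,True); print(t,mo["m10"]/mo["m00"]/5.5,mo["m01"]/mo["m00"]/5.5,mo["m00"])
look("c5",{"scene":(290,170,430,290)},5.5)
im=cv2.imread(f"pics/c5_scene.png").astype(int); m=((im[...,0]-im[...,2])>40).astype(np.uint8); mo=cv2.moments(m,True); print(mo["m10"]/mo["m00"]/5.5,mo["m01"]/mo["m00"]/5.5,mo["m00"])
E
```

```text
b7 43.3691240983849 79.12077124032663 22132.0
b8 43.40016277807922 79.12063664315427 22116.0
b9 43.26724502837698 79.04975527162588 22121.0
c1 43.23489388545938 79.06595445738418 22193.0
c3 43.22662662909042 79.06082347777216 22161.0
time 37.525
tool_pos [0.3975 0.2407 0.3042]
ee_rot [-3.1404e+00 -1.0000e-04 -1.6715e+00]
wrist_force [ 0.2898  0.5771 -0.2791]
wrist_torque [ 0.0174 -0.0196  0.0131]
width 0.0004
43.248178650617675 78.98948035276662 21812.0
```

```bash
python3 -c "
from bench import robot
print(robot.close_job())"
```

```text
the job is handed in; nothing more can be done
None
```

The job is done and handed in at about 37.5 s of the 72 s allowed; `close_job` reports no verdict.

- **Leaf down:** I pinched the knob and swung the leaf down. Pressing lightly on the knob met a firm stop at about 99 mm, the height expected for fully down.
- **Carrier to the tip:** I pushed the blue carrier flat against the fence. I then slid it along by its end at low speed, slowing to about 4 mm/s for the contact. The final push measured about 12 N in total. Less the 3–4 N sliding friction, that is roughly 8–9 N on the tip, which also agrees with the 1.5–1.8 mm of tip travel.
- **Letting go:** I backed off slowly, and the picture showed the carrier still against the tip and flush with the fence.
- **Leaf back up:** The knob slipped in the grip and the leaf stopped near 2.0 rad. I pushed it back with closed fingers until it met its stop at about 10 N. The last top view puts the knob at the 2.2 rad position.

**Last checks:** The carrier's image shifted about 0.13 px between release and the end, roughly 0.25 mm. The collet and parallel look unmoved, and the robot is clear of everything. I did not check the other bystanders in the last pictures.

**Uncertainty:** The tip force is inferred from the wrist reading with friction subtracted, not measured directly. The cameras' height reading on the rail was about 5 mm low. For the fence, the leaf-down and leaf-up positions I relied on touch.

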